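# Clear the jammed cap chute and top it up

## Robot

A 6-joint arm with a two-finger parallel gripper is mounted at the origin on the work surface. World frame = base frame: x ahead of the robot, y to its left, z up, the work surface at z = 0. Lengths are in m, angles in rad, forces in N, time in s.
With the tool pointing down it reaches from about 0.275 to 0.75 m from the base axis. Payload 10.2 kg.
Tool frame: the origin (TCP) lies on the centre line of the jaws, within the pads' length; the fingertips stand 22 mm ahead of it and the grasp point (between the pads) lies 3 mm ahead of it (manip.tcp_to_tips is the distance from the TCP to the fingertips, in m); z points along the fingers, x is the direction in which the jaws open and shut, and the axes are right-handed (so a half turn about z gives the same grasp; the last joint's range is limited). The gripper opens to 88 mm and grips with 3 to 60 N. Pads are 18 mm wide; open, the fingers measure 123 mm over their backs; the gripper's body (75 mm by 187 mm) begins 45 mm behind the grasp point.
Start: joints at [-1.533, 0.313, 1.498, -0, 1.331, -0.223], TCP at [0.135, -0.507, 0.261] pointing down, gripper open.
Joint ranges: [-2.94, 2.94], [-0.97, 2.17], [0.19, 2.56], [-1.23, 4.37], [0.02, 3.11], [-2.88, 2.88]. Speed limits (rad/s): [2.39, 2.39, 3.01, 3.14, 3.14, 3.14].

## Interface

Orientations are given as a rotation vector (axis times angle).
In Python, from station import manip gives the robot as it stands. The module is installed in compiled form; this text tells all that it offers.
- The arm moves only by the tool step_arm, never from a script. Its argument "rows" is a list of rows, each an object with "linear": the shift along the tool's x, y, z in mm, a list of three; "turn": the turn about the tool's z in degrees; "grip": the closure, from 0 (fully open) to 1 (shut). A call has 1 to 8 rows; each row shifts and turns the commanded pose from where the row before left it, along the tool's axes as they then stand; what a row does not reach is not made up. A row lasts 1/12 s, in which the tool goes at most 41.7 mm and 7.16 degrees, less where a joint would pass 70% of its speed; a pose out of reach is approached as far as the arm can. A call is refused whole if a number of a shift passes 41.7 or a number of a turn 7.16, either way. A call with a gripper value outside its range is refused whole. The fingers move at their own pace and stop on an object; "force" is the grip in N (left out, the last holds). Time passes only in rows, so rows that do not move let the fingers close. It gives the time, the measured TCP pose, the force and the opening at its end, in the units of the state.
- manip.get_obs(): the state, without advancing time (a new reading comes with each control period).
- manip.get_image(name): name is "side" or "top" or "wrist"; returns (picture, depth): 384x512x3 uint8, red, green, blue; 384x512 float32, m along the optical axis (not along the pixel's ray), 0 where there is no reading.
- manip.camera_info(name): a dict with "K" (3x3 intrinsics, pixels), "k1" (the pictures are not rectified: a ray, as slopes to the right and down, at radius r is drawn at 1 + k1 r^2 times it, then the intrinsics apply), "camera_from_world" (4x4, takes a point from world to camera coordinates). Camera axes: x right, y down, z forward; pixel columns grow to the right and rows downward; lengths in m; the calibration is good to about 2 mm. A picture is of the moment at which its call begins: read the wrist's pose just before it. camera_info takes no time and is no camera call; for the wrist camera it gives the pose at the moment of the call.
- manip.finish_job(): hands the job in, once; it reports no verdict.
The state is a dict: "time": time; "joint_positions": joint angles; "qd": joint speeds; "joint_efforts": joint torques, N m; "tcp_pos": TCP position; "eef_rot": TCP orientation; "contact_force": force on the tool from outside, world axes, zero at the start; "torque": the same for the moment, N m; "opening": finger opening in m.
Only numpy, scipy, OpenCV 4.12 (cv2) and the standard library are available. Lean on these libraries where they do the work, as an engineer would, in place of code of your own. Each camera call takes 0.05 s, during which the arm holds its last target. There are 200 camera calls.

## Task

The jerrycan-cap chute on the filling bench has jammed: an oversize cap is caught in the outlet of its inspection housing. Lift the cover off the housing, take the oversize cap out and put it in the reject bin, so that the two caps waiting behind it roll down to the pick-up end; then stand every spare cap from the rack in the chute behind them and set the cover back on the housing, seated and level. Do not disturb the bottle, the brass coupler or the tin.

Things in the scene. Friction and masses are not known exactly. Their poses are not given: they have to be found in the camera images.
- track: Feed track of the fixed chute: steel channel 440 mm long, sloping at 0.157 rad, in which caps roll on edge. Origin: channel floor, mid-width, at the lower pick-up end (closed by a stop); y runs up the slope, z square to the floor, x across. Inside 23 mm wide; side walls 2 mm thick, 17 mm high. A cap in it has its centre at z = 0.025 and rolls down to the stop or the cap before it.
- head (a point): Where caps are put into the track: a point on the channel floor 385 mm up from the stop (axes as the track). The track is open above from 260 mm to 440 mm; a plate closes its upper end.
- outlet (a point): Middle of the upper edge of the slot by which the track leaves the housing, on the inner face of the housing's -y wall, 57 mm above the track floor (axes as the rim's). The slot is 29 mm wide. Caps of 50 mm roll under this edge, the oversize cap cannot. It lies 139 mm up the track from the stop.
- rim (a point): Centre of the level top rim of the inspection housing, 138 mm above the bench; y is level, pointing to the track's upper end, x across, z up. Upright sheet box 130 mm (x) by 106 mm (y) inside, walls 4 mm, open on top. The track floor passes 88 mm below the rim at the -y wall and 71 mm below it at the +y wall, whose slot is open up to the rim.
- cover_grip (a point): Middle of the bow handle (bar 12 mm thick along y, 80 mm between posts) of the loose cover: aluminium plate 150 (x) by 126 (y) by 3 mm, 220 g, with two strips 8 mm deep, 100 mm long in y, below it at x = +-60 mm that drop inside the rim with 3 mm play. It lies 35 mm over the plate's underside, so 35 mm over rim when seated (as at the start), 43 mm over the bench when on its strips.
- oversize_mid (a point): The jammed cap: a black plastic cap 66 mm in diameter, 20 mm thick, 30 g. This point is its centre, its x axis the disc's axis. At the start it stands on edge in the track inside the housing, caught under the outlet's upper edge, its centre 23 mm up the track from it (33 mm over the floor), the waiting caps leaning on it. Drawn 15 mm back up the track it lifts straight out.
- waiting1_mid (a point): Black plastic screw cap, a plain disc 50 mm in diameter and 18 mm thick, 16 g; this point is its centre, its own x axis is the disc's axis (either end of it is the same for the job). The first cap held up behind the jammed one.
- waiting2_mid (a point): Black plastic screw cap, a plain disc 50 mm in diameter and 18 mm thick, 16 g; this point is its centre, its own x axis is the disc's axis (either end of it is the same for the job). The second cap held up behind the jammed one.
- rack: Grey plastic refill rack, fixed: two parallel troughs 177 mm long (along its y) and 30 mm wide, 70 mm apart between centres, three pockets 58 mm apart in each; walls 16 mm high outside. Each spare cap stands on edge in a pocket, its axis across the trough (x), its centre 29 mm above the bench. Origin: centre of the underside.
- bin: Loose grey plastic reject bin, an open box 130 mm (x) by 160 mm (y) and 50 mm high, walls and floor 4 mm, empty at the start. Origin: centre of its underside.
- oiler: Bystander: white plastic bottle, 48 mm in diameter, 120 mm high. Origin: centre of its underside.
- coupler: Bystander: brass hose coupler standing on end, 28 mm in diameter, 50 mm high. Origin: centre of its underside.
- tin: Bystander: plain steel tin, 76 mm in diameter, 55 mm high. Origin: centre of its underside.
- spare1_mid (a point): Black plastic screw cap, a plain disc 50 mm in diameter and 18 mm thick, 16 g; this point is its centre, its own x axis is the disc's axis (either end of it is the same for the job). Spare cap, on edge in the rack at the start (-x row, -y end); some of the six are absent.
- spare2_mid (a point): Black plastic screw cap, a plain disc 50 mm in diameter and 18 mm thick, 16 g; this point is its centre, its own x axis is the disc's axis (either end of it is the same for the job). Spare cap, on edge in the rack at the start (-x row, middle); some of the six are absent.
- spare3_mid (a point): Black plastic screw cap, a plain disc 50 mm in diameter and 18 mm thick, 16 g; this point is its centre, its own x axis is the disc's axis (either end of it is the same for the job). Spare cap, on edge in the rack at the start (-x row, +y end); some of the six are absent.
- spare4_mid (a point): Black plastic screw cap, a plain disc 50 mm in diameter and 18 mm thick, 16 g; this point is its centre, its own x axis is the disc's axis (either end of it is the same for the job). Spare cap, on edge in the rack at the start (+x row, -y end); some of the six are absent.
- spare5_mid (a point): Black plastic screw cap, a plain disc 50 mm in diameter and 18 mm thick, 16 g; this point is its centre, its own x axis is the disc's axis (either end of it is the same for the job). Spare cap, on edge in the rack at the start (+x row, middle); some of the six are absent.
- spare6_mid (a point): Black plastic screw cap, a plain disc 50 mm in diameter and 18 mm thick, 16 g; this point is its centre, its own x axis is the disc's axis (either end of it is the same for the job). Spare cap, on edge in the rack at the start (+x row, +y end); some of the six are absent.
There are look-alikes about, which are no part of the job. What is shaped like the part that bears spare5_mid but turquoise is not meant. What is shaped like the part that bears spare3_mid but red is not meant.

How it is judged:
By the outcome, as a careful person would: the job done as asked, in the order asked, and still so for the second after the job is handed in, with the robot touching nothing.
Of spare1, spare2, spare3, spare4, spare5, spare6 only 3 to 5 are there at a start; the rules pass over those that are not, and their reading is None.
At some moment in a run one of bin, cover may be knocked a few centimetres aside while the robot is not near it.
It also fails if it takes over 210 s, if anything falls off the work surface, if the arm or the gripper's body presses on something with over 40 N, if the wrist force passes 120 N, or if a joint passes its speed limit or range.

## Working session

There is one attempt and no reset: what is moved stays moved. The work goes in short steps, Python scripts to look and compute and a tool call to move; the robot and the scene stay as the last step left them, time stands still between calls to the robot, and variables do not carry over. Pictures are saved under pics/ and viewed, on a budget of 14 in all, crops included, one or two more only if the job needs it, and the job is handed in when it is done.

Besides the shell and the picture viewer there is one more tool, called after ">>>" as name([rows], argument=value, ...), one row to a line, values as JSON. step_arm: Moves the arm, as the interface text tells. Its arguments: {"type":"object","properties":{"rows":{"type":"array"},"force":{"type":"number"}},"required":["rows"]}

```bash
mkdir -p pics
cat > h.py <<'E'
import numpy as np, cv2
from station import manip
from scipy.spatial.transform import Rotation as R
def grab(n,save=None):
    info=manip.camera_info(n); im,d=manip.get_image(n)
    if save: cv2.imwrite('pics/'+save,im[:,:,::-1])
    return im,d,info
def slopes(info,uv):
    K=np.array(info['K']);uv=np.atleast_2d(np.asarray(uv,float))
    xd=(uv-[K[0,2],K[1,2]])/[K[0,0],K[1,1]]
    x=xd.copy()
    for _ in range(15): x=xd/(1+info['k1']*(x**2).sum(1,keepdims=True))
    return np.c_[x,np.ones(len(x))]
def plane(info,uv,z):
    T=np.linalg.inv(np.array(info['camera_from_world'])); r=slopes(info,uv)@T[:3,:3].T; o=T[:3,3]
    return o+r*((z-o[2])/r[:,2])[:,None]
def cloud(info,d):
    v,u=np.mgrid[:d.shape[0],:d.shape[1]]
    s=slopes(info,np.c_[u.ravel(),v.ravel()])*d.ravel()[:,None]
    T=np.linalg.inv(np.array(info['camera_from_world']))
    p=s@T[:3,:3].T+T[:3,3]; p[d.ravel()==0]=np.nan
    return p.reshape(d.shape+(3,))
def st():
    o=manip.get_obs(); print('t',round(o['time'],2),'tcp',np.round(o['tcp_pos'],4),'R',np.round(R.from_rotvec(o['eef_rot']).as_matrix(),3).tolist(),'F',np.round(o['contact_force'],1),'open',round(o['opening'],4)); return o
E
python3 - <<'E'
from h import *
st()
for n in('top','side','wrist'):
    im,d,i=grab(n,n+'0.png'); np.savez(n+'0.npz',im=im,d=d,K=i['K'],k1=i['k1'],T=i['camera_from_world'])
    print(n,np.linalg.inv(np.array(i['camera_from_world'])).round(3).tolist(),i['k1'],np.array(i['K']).round(1).tolist())
a=cv2.imread('pics/top0.png');cv2.imwrite('pics/top0b.png',cv2.resize(a,(800,600)))
E
```

```text
t 0.0 tcp [ 0.1353 -0.507   0.2602] R [[0.258, -0.966, -0.0], [-0.966, -0.258, 0.001], [-0.001, -0.0, -1.0]] F [0.6 0.5 0.4] open 0.0883
top [[-0.028, -0.995, 0.093, 0.356], [-1.0, 0.028, -0.004, -0.03], [0.001, -0.093, -0.996, 1.664], [0.0, 0.0, 0.0, 1.0]] -0.08444549014564491 [[469.8, 0.0, 257.6], [0.0, 469.8, 189.2], [0.0, 0.0, 1.0]]
side [[-0.692, -0.467, 0.55, -0.204], [-0.722, 0.467, -0.512, 0.607], [-0.018, -0.751, -0.66, 0.948], [0.0, 0.0, 0.0, 1.0]] -0.09931705612437937 [[420.5, 0.0, 255.7], [0.0, 420.5, 194.3], [0.0, 0.0, 1.0]]
wrist [[0.258, -0.925, -0.278, 0.207], [-0.966, -0.247, -0.073, -0.489], [-0.001, 0.288, -0.958, 0.385], [0.0, 0.0, 0.0, 1.0]] 0.016412298089553783 [[320.1, 0.0, 251.1], [0.0, 320.1, 194.6], [0.0, 0.0, 1.0]]
```

View pics/top0b.png

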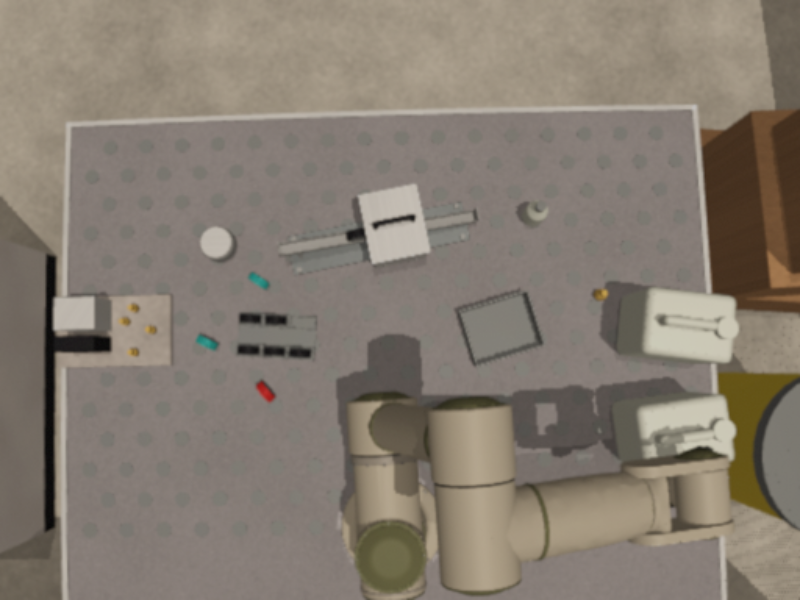

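View pics/side0.png

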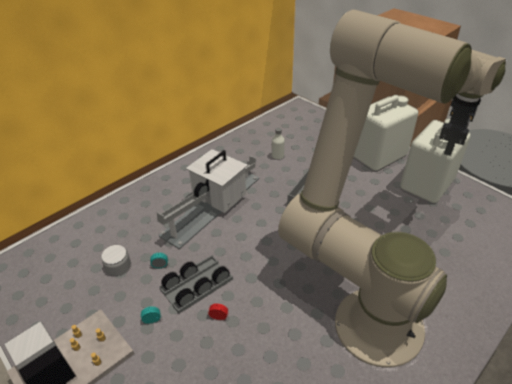

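The top view shows the cover with its handle at about (395,222), scaled by 1.56. The chute's upper end is on the left (waiting cap at (355,235)), and the bin is at (498,327). Five spares are in the rack, at (250,318), (276,319), (247,350), (274,351) and (300,352). The turquoise caps at (258,280) and (206,342) and the red one at (265,391) are look-alikes lying outside the rack. The bottle is at (536,211), the coupler at (600,294) and the tin at (217,243).

```bash
cat > m0.py <<'E'
from h import *
def ld(n):
    f=np.load(n+'0.npz'); return f['im'],f['d'],dict(K=f['K'],k1=float(f['k1']),camera_from_world=f['T'])
im,d,i=ld('top'); P=cloud(i,d); hsv=cv2.cvtColor(im,cv2.COLOR_RGB2HSV)
def roi(m,u0,v0,u1,v1):
    o=np.zeros(m.shape,np.uint8); s=1/1.5625
    a=[int(x*s) for x in(u0,v0,u1,v1)]; o[a[1]:a[3],a[0]:a[2]]=m[a[1]:a[3],a[0]:a[2]]; return o
def rect(m,z,name):
    c=max(cv2.findContours(m.astype(np.uint8),0,2)[0],key=cv2.contourArea)
    p=plane(i,c[:,0].astype(float),z)[:,:2].astype(np.float32); r=cv2.minAreaRect(p); print(name,np.round(r[0],4),np.round(r[1],4),round(r[2],2))
z=P[:,:,2]
rect(roi((z>.125)&(z<.16),340,170,450,280),.141,'cover')
rect(roi((z>.165)&(z<.2),340,170,450,280),.175,'handle')
rect(roi((z>.03)&(z<.07),440,270,560,380),.05,'bin')
# track: raised stuff along, report floor/wall
m=roi((z>.02)&(z<.14),270,170,490,280)>0; m2=m
black=(hsv[:,:,2]<45)
cap=roi(black,225,300,325,370)
n,l,s,c=cv2.connectedComponentsWithStats(cap)
for k in range(1,n):
    if s[k,4]>10: print('cap',c[k].round(1)*1.5625,s[k],plane(i,c[k],.05)[0].round(4), 'z',np.nanmedian(z[l==k]).round(3))
q=roi(black,335,215,365,255); vv,uu=np.nonzero(q); print('w2 px',uu.mean(),vv.mean(),len(uu),np.nanmedian(P[q>0],0).round(3))
for nm,b in dict(oiler=(520,195,552,228),coup=(590,285,610,303),tin=(195,220,240,265)).items():
    q=roi(z>.035,*b)>0; print(nm,np.nanmedian(P[q],0).round(3),np.nanmax(z[q]).round(3),q.sum())
for nm,b in dict(upper=(278,225,345,262),lower=(435,205,482,235)).items():
    q=roi((z>.03)&(z<.2),*b)>0; p=P[q]; a=p[:,:2]-p[:,:2].mean(0); w,v=np.linalg.eigh(a.T@a); print(nm,p.mean(0).round(3),v[:,1],p[:,1].min().round(3),p[:,1].max().round(3),p[:,2].min().round(3),p[:,2].max().round(3))
E
python3 m0.py
```

```text
cover [ 0.6523 -0.0218] [0.15   0.1257] 9.94
handle [ 0.6523 -0.0213] [0.0122 0.0897] 9.91
bin [ 0.4296 -0.2529] [0.1301 0.1625] 15.12
cap [249.21875 317.65625] [154 201  13   5  48] [0.4675 0.3032 0.05  ] z 0.051
cap [275.      319.21875] [170 202  13   5  54] [0.4626 0.2461 0.05  ] z 0.051
cap [247.65625 349.21875] [153 222  12   4  48] [0.398  0.3074 0.05  ] z 0.049
cap [273.4375 350.625 ] [169 223  13   4  48] [0.3933 0.2503 0.05  ] z 0.049
cap [299.375   352.34375] [186 224  12   4  47] [0.3883 0.1931 0.05  ] z 0.05
w2 px 227.29787234042553 149.10638297872342 47 [0.638 0.06  0.119]
oiler [ 0.68  -0.333  0.083] 0.124 184
coup [ 0.499 -0.482  0.045] 0.053 19
tin [0.637 0.373 0.054] 0.064 368
upper [0.621 0.161 0.091] [-0.18248866  0.98320796] 0.091 0.231 0.033 0.134
lower [ 0.677 -0.158  0.043] [-0.16703653  0.98595071] -0.209 -0.112 0.03 0.065
```

>>> step_arm([
  {"linear":[-18.6,-34.7,-3],"turn":0,"grip":0},
  {"linear":[-18.6,-34.7,-3],"turn":0,"grip":0},
  {"linear":[-18.6,-34.7,-3],"turn":0,"grip":0},
  {"linear":[-18.6,-34.7,-3],"turn":0,"grip":0},
  {"linear":[-18.6,-34.7,-3],"turn":0,"grip":0},
  {"linear":[-18.6,-34.7,-3],"turn":0,"grip":0},
  {"linear":[-18.6,-34.7,-3],"turn":0,"grip":0},
  {"linear":[-18.6,-34.7,-3],"turn":0,"grip":0},
])

```text
time: 0.82
tcp_pos: [0.3662, -0.2902, 0.2849]
eef_rot: [-2.491, 1.914, 0.0]
contact_force: [0.5, -0.2, 1.4]
opening: 0.0884
```

>>> step_arm([
  {"linear":[-18.6,-34.7,-3],"turn":0,"grip":0},
  {"linear":[-18.6,-34.7,-3],"turn":0,"grip":0},
  {"linear":[-18.6,-34.7,-3],"turn":0,"grip":0},
  {"linear":[-18.6,-34.7,-3],"turn":0,"grip":0},
  {"linear":[-18.6,-34.7,-3],"turn":0,"grip":0},
  {"linear":[-18.6,-34.7,-3],"turn":0,"grip":0},
  {"linear":[0,0,0],"turn":-7,"grip":0},
  {"linear":[0,0,0],"turn":-7,"grip":0},
])

```text
time: 1.48
tcp_pos: [0.5386, -0.1287, 0.3021]
eef_rot: [2.713, -1.584, -0.001]
contact_force: [0.5, -0.6, -0.2]
opening: 0.0885
```

>>> step_arm([
  {"linear":[0,0,0],"turn":-7,"grip":0},
  {"linear":[0,0,0],"turn":-7,"grip":0},
  {"linear":[0,0,0],"turn":-7,"grip":0},
  {"linear":[0,0,0],"turn":-7,"grip":0},
  {"linear":[0,0,0],"turn":-7,"grip":0},
  {"linear":[0,0,0],"turn":-7,"grip":0},
  {"linear":[0,0,0],"turn":-7,"grip":0},
  {"linear":[0,0,0],"turn":-7,"grip":0},
])

```text
time: 2.15
tcp_pos: [0.5375, -0.1304, 0.3024]
eef_rot: [-3.139, 0.129, 0.001]
contact_force: [-0.3, -0.6, -0.0]
opening: 0.088
```

>>> step_arm([
  {"linear":[0,0,0],"turn":-7,"grip":0},
  {"linear":[0,0,0],"turn":-7,"grip":0},
  {"linear":[0,0,0],"turn":-0.9,"grip":0},
])

```text
time: 2.4
tcp_pos: [0.5375, -0.1304, 0.3025]
eef_rot: [-3.129, -0.277, 0.001]
contact_force: [-0.6, 0.3, -0.9]
opening: 0.0883
```

>>> step_arm([
  {"linear":[32.9,-21.9,0],"turn":0,"grip":0},
  {"linear":[32.9,-21.9,0],"turn":0,"grip":0},
  {"linear":[32.9,-21.9,0],"turn":0,"grip":0},
  {"linear":[32.9,-21.9,0],"turn":0,"grip":0},
  {"linear":[0,0,0],"turn":0,"grip":0},
])

```text
time: 2.82
tcp_pos: [0.655, -0.017, 0.3004]
eef_rot: [-3.128, -0.271, 0.002]
contact_force: [-1.0, -0.1, -0.8]
opening: 0.088
```

```bash
cat >> h.py <<'E'
def go(x,y,z,head=9.93):
    "shift in tool axes (mm) and turn (deg) to TCP target; turn listed to be done after/before as heading shown"
    o=manip.get_obs(); M=R.from_rotvec(o['eef_rot']).as_matrix(); h=np.degrees(np.arctan2(M[1,0],M[0,0]))
    print('go: lin(mm)',(M.T@(np.array([x,y,z])-o['tcp_pos'])*1000).round(1),'turn',round(-(head-h),2),'tilt',M[:2,2].round(4))
C0=np.array([.6523,-.0216]); X=np.array([np.cos(np.radians(9.93)),np.sin(np.radians(9.93))]); Y=np.array([-X[1],X[0]])
def rim(a,b): return C0+a*X+b*Y
E
python3 - <<'E'
from h import *
st(); im,d,i=grab('wrist','w1.png'); P=cloud(i,d); z=P[:,:,2]
for nm,lo,hi,zz in(('handle',.163,.185,.179),('cover',.13,.15,.141)):
    m=((z>lo)&(z<hi)&(np.hypot(P[:,:,0]-.652,P[:,:,1]+.02)<.12)).astype(np.uint8)
    c=max(cv2.findContours(m,0,2)[0],key=cv2.contourArea); p=plane(i,c[:,0],zz)[:,:2].astype(np.float32); r=cv2.minAreaRect(p); print(nm,r,np.nanmedian(z[m>0]))
go(.6523,-.0216,.176)
E
```

```text
t 2.82 tcp [ 0.655  -0.017   0.3004] R [[0.985, 0.172, -0.002], [0.172, -0.985, 0.002], [-0.001, -0.002, -1.0]] F [-1.  -0.1 -0.8] open 0.088
handle ((0.653839647769928, -0.023098446428775787), (0.011705968528985977, 0.09138801693916321), 9.556117057800293) 0.17932979700361187
cover ((0.6539391279220581, -0.024934343993663788), (0.15093347430229187, 0.12613776326179504), 10.016050338745117) 0.14236935172707244
go: lin(mm) [ -1.4   2.3 124.8] turn -0.06 tilt [-0.002   0.0007]
```

View pics/w1.png

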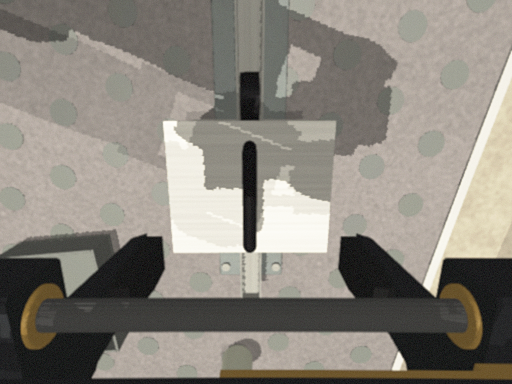

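The close wrist view shows the cover around (250,187) with its black handle at (250,197) and waiting2 sticking out at (250,95). This is the right part, so I'll descend and grip the handle.

>>> step_arm([
  {"linear":[-0.5,1.5,35],"turn":0,"grip":0.3},
  {"linear":[-0.5,1.5,35],"turn":0,"grip":0.4},
  {"linear":[0,1,30],"turn":0,"grip":0.4},
  {"linear":[0,0,16],"turn":0,"grip":0.4},
  {"linear":[0,0,8],"turn":0,"grip":0.4},
  {"linear":[0,0,0],"turn":0,"grip":0.4},
])

```text
time: 3.37
tcp_pos: [0.6511, -0.0263, 0.1774]
eef_rot: [-3.13, -0.266, 0.004]
contact_force: [0.0, 0.3, 0.7]
opening: 0.0529
```

>>> step_arm([
  {"linear":[0,0,0],"turn":0,"grip":1},
  {"linear":[0,0,0],"turn":0,"grip":1},
  {"linear":[0,0,0],"turn":0,"grip":1},
  {"linear":[0,0,0],"turn":0,"grip":1},
  {"linear":[0,0,0],"turn":0,"grip":1},
  {"linear":[0,0,0],"turn":0,"grip":1},
], force=30)

```text
time: 3.87
tcp_pos: [0.6522, -0.0257, 0.1791]
eef_rot: [3.13, 0.269, 0.001]
contact_force: [1.4, 1.0, 1.2]
opening: 0.0155
```

>>> step_arm([
  {"linear":[0,0,-5],"turn":0,"grip":1},
  {"linear":[0,0,-15],"turn":0,"grip":1},
  {"linear":[0,0,-30],"turn":0,"grip":1},
  {"linear":[0,0,-20],"turn":0,"grip":1},
  {"linear":[0,0,0],"turn":0,"grip":1},
])

```text
time: 4.28
tcp_pos: [0.653, -0.0259, 0.2535]
eef_rot: [3.128, 0.269, 0.011]
contact_force: [0.7, 0.2, -0.8]
opening: 0.0111
```

Run:
```python
from h import *
st(); im,d,i=grab('top'); P=cloud(i,d); z=P[:,:,2]
m=(np.hypot(P[:,:,0]-.652,P[:,:,1]+.02)<.13)&(z>.1)&(z<.235)
print(np.histogram(z[m],bins=np.arange(.1,.24,.01)))
im,d,i=grab('wrist'); P=cloud(i,d); z=P[:,:,2]
m=(np.hypot(P[:,:,0]-.652,P[:,:,1]+.02)<.13)&(z>.1)&(z<.245)
print(np.histogram(z[m],bins=np.arange(.1,.25,.01))[0])
go(.45,0.0,.30)
```

```text
t 4.28 tcp [ 0.653  -0.0259  0.2535] R [[0.985, 0.171, 0.007], [0.171, -0.985, -0.002], [0.007, 0.003, -1.0]] F [ 0.7  0.2 -0.8] open 0.0111
(array([  4,   3,   2,   6,   1,   0,   0,   0,   0,   0,  30, 184,   7]), array([0.1 , 0.11, 0.12, 0.13, 0.14, 0.15, 0.16, 0.17, 0.18, 0.19, 0.2 ,
       0.21, 0.22, 0.23]))
[  227   703   712     0     0     0     0     0     0     0     2 34997
   116   528]
go: lin(mm) [-194.5  -59.8  -51.6] turn -0.09 tilt [-0.0001 -0.    ]
```

>>> step_arm([
  {"linear":[-24.3,-7.5,0],"turn":0,"grip":1},
  {"linear":[-24.3,-7.5,0],"turn":0,"grip":1},
  {"linear":[-24.3,-7.5,0],"turn":0,"grip":1},
  {"linear":[-24.3,-7.5,0],"turn":0,"grip":1},
  {"linear":[-24.3,-7.5,0],"turn":0,"grip":1},
  {"linear":[-24.3,-7.5,0],"turn":0,"grip":1},
  {"linear":[-24.3,-7.5,0],"turn":0,"grip":1},
  {"linear":[-24.3,-7.5,0],"turn":0,"grip":1},
])

```text
time: 5.05
tcp_pos: [0.4481, 0.0006, 0.2469]
eef_rot: [-3.129, -0.269, 0.005]
contact_force: [-0.1, -0.4, -2.0]
opening: 0.0108
```

>>> step_arm([
  {"linear":[0,0,35],"turn":0,"grip":1},
  {"linear":[0,0,38],"turn":0,"grip":1},
  {"linear":[0,0,38],"turn":0,"grip":1},
  {"linear":[0,0,38],"turn":0,"grip":1},
  {"linear":[0,0,30],"turn":0,"grip":1},
  {"linear":[0,0,15],"turn":0,"grip":1},
  {"linear":[0,0,0],"turn":0,"grip":1},
  {"linear":[0,0,0],"turn":0,"grip":1},
])

```text
time: 5.72
tcp_pos: [0.4492, 0.0004, 0.0539]
eef_rot: [-3.129, -0.269, 0.005]
contact_force: [-0.4, 0.6, -1.4]
opening: 0.0106
```

>>> step_arm([
  {"linear":[0,0,3],"turn":0,"grip":1},
  {"linear":[0,0,2],"turn":0,"grip":1},
  {"linear":[0,0,0],"turn":0,"grip":1},
  {"linear":[0,0,0],"turn":0,"grip":1},
])

```text
time: 6.05
tcp_pos: [0.4503, 0.0001, 0.0502]
eef_rot: [3.13, 0.27, 0.001]
contact_force: [-0.0, 0.2, -2.7]
opening: 0.0107
```

>>> step_arm([
  {"linear":[0,0,1],"turn":0,"grip":1},
  {"linear":[0,0,0],"turn":0,"grip":1},
])

```text
time: 6.22
tcp_pos: [0.4503, 0.0001, 0.0489]
eef_rot: [3.13, 0.269, 0.001]
contact_force: [0.3, 0.1, -1.4]
opening: 0.0106
```

>>> step_arm([
  {"linear":[0,0,1.5],"turn":0,"grip":1},
  {"linear":[0,0,0],"turn":0,"grip":1},
  {"linear":[0,0,0],"turn":0,"grip":1},
])

```text
time: 6.47
tcp_pos: [0.4504, 0.0001, 0.048]
eef_rot: [3.13, 0.27, 0.001]
contact_force: [-3.9, -0.4, 11.0]
opening: 0.0104
```

>>> step_arm([
  {"linear":[0,0,0],"turn":0,"grip":0.5},
  {"linear":[0,0,0],"turn":0,"grip":0.4},
  {"linear":[0,0,0],"turn":0,"grip":0.4},
  {"linear":[0,0,-20],"turn":0,"grip":0.4},
  {"linear":[0,0,-40],"turn":0,"grip":0.4},
  {"linear":[0,0,-40],"turn":0,"grip":0.4},
  {"linear":[0,0,-40],"turn":0,"grip":0.4},
  {"linear":[0,0,-40],"turn":0,"grip":0.4},
])

```text
time: 7.13
tcp_pos: [0.4497, 0.0003, 0.2292]
eef_rot: [-3.13, -0.27, 0.0]
contact_force: [0.9, 0.7, 0.1]
opening: 0.0528
```

>>> step_arm([
  {"linear":[25,9,-10],"turn":0,"grip":0.4},
  {"linear":[25,9,-5],"turn":0,"grip":0.4},
  {"linear":[25,9,0],"turn":0,"grip":0.4},
  {"linear":[25,9,0],"turn":0,"grip":0.4},
  {"linear":[25,9,0],"turn":0,"grip":0.4},
  {"linear":[25,9,0],"turn":0,"grip":0.4},
  {"linear":[25,9,0],"turn":0,"grip":0.4},
  {"linear":[20,16,0],"turn":0,"grip":0.4},
])

```text
time: 7.8
tcp_pos: [0.6571, -0.0436, 0.2417]
eef_rot: [-3.129, -0.271, 0.001]
contact_force: [0.1, 0.0, -1.2]
opening: 0.0531
```

Run:
```python
from h import *
st(); im,d,i=grab('wrist','w2.png'); P=cloud(i,d); z=P[:,:,2]; np.savez('w2.npz',P=P,im=im)
dark=im.max(2)<60
q=P.reshape(-1,3)[dark.ravel()]; a=(q[:,:2]-C0)@X; b=(q[:,:2]-C0)@Y
m=(abs(a)<.03)&(abs(b)<.12)&(q[:,2]>.06)&(q[:,2]<.14)
for b0 in np.arange(-.06,.11,.01):
    s=m&(b>=b0)&(b<b0+.01)
    if s.sum()>5: print(b0.round(2),s.sum(),'a',np.percentile(a[s],[5,50,95]).round(4),'zmax',np.percentile(q[s,2],95).round(4))
p=rim(0,-.0355); go(*p,.30)
```

```text
t 7.8 tcp [ 0.6571 -0.0436  0.2417] R [[0.985, 0.172, -0.0], [0.172, -0.985, 0.001], [-0.0, -0.001, -1.0]] F [ 0.1  0.  -1.2] open 0.0531
-0.06 72 a [-0.007   0.0006  0.0088] zmax 0.1146
-0.05 189 a [-0.0065  0.0011  0.0093] zmax 0.1203
-0.04 253 a [-0.0071  0.0011  0.0092] zmax 0.1224
-0.03 295 a [-0.007   0.001   0.0099] zmax 0.1223
-0.02 324 a [-0.007   0.0011  0.0099] zmax 0.1205
-0.01 359 a [-0.0072  0.0011  0.0094] zmax 0.1153
0.0 237 a [-0.0073  0.0011  0.0095] zmax 0.1061
0.01 238 a [-0.0069  0.0011  0.0089] zmax 0.1137
0.02 298 a [-0.0068  0.001   0.0089] zmax 0.1157
0.03 321 a [-0.0067  0.001   0.0088] zmax 0.1153
0.04 292 a [-0.0068  0.001   0.0088] zmax 0.1118
0.05 308 a [-0.0066  0.001   0.0086] zmax 0.1144
0.06 370 a [-0.0069  0.001   0.0089] zmax 0.1218
0.07 391 a [-0.0068  0.001   0.0088] zmax 0.1236
0.08 370 a [-0.0067  0.001   0.0087] zmax 0.1231
0.09 308 a [-0.0068  0.001   0.0088] zmax 0.1195
go: lin(mm) [ -2.5   9.8 -59.4] turn -0.14 tilt [ 0.0001 -0.0004]
```

View pics/w2.png

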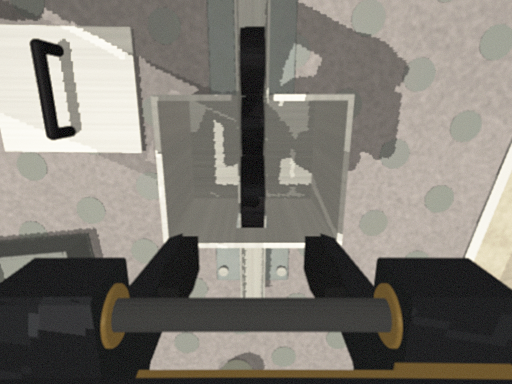

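The wrist view shows the open housing, with the oversize cap at about (252,190) standing clear and waiting1 and waiting2 above it up to (252,30). The cover lies on the bench at (75,90). Next I grip the oversize cap.

>>> step_arm([
  {"linear":[-1,4,20],"turn":0,"grip":0.4},
  {"linear":[-1,3.3,30],"turn":0,"grip":0.4},
  {"linear":[0,0,35],"turn":0,"grip":0.4},
  {"linear":[0,0,25],"turn":0,"grip":0.4},
  {"linear":[0,0,14],"turn":0,"grip":0.4},
  {"linear":[0,0,6],"turn":0,"grip":0.4},
  {"linear":[0,0,0],"turn":0,"grip":0.4},
  {"linear":[0,0,0],"turn":0,"grip":0.4},
])

```text
time: 8.52
tcp_pos: [0.6555, -0.0519, 0.1131]
eef_rot: [3.13, 0.27, 0.002]
contact_force: [0.2, 0.1, -0.3]
opening: 0.0529
```

>>> step_arm([
  {"linear":[0,0,0],"turn":0,"grip":1},
  {"linear":[0,0,0],"turn":0,"grip":1},
  {"linear":[0,0,0],"turn":0,"grip":1},
  {"linear":[0,0,0],"turn":0,"grip":1},
  {"linear":[0,0,0],"turn":0,"grip":1},
  {"linear":[0,0,0],"turn":0,"grip":1},
  {"linear":[0,0,0],"turn":0,"grip":1},
], force=20)

```text
time: 9.1
tcp_pos: [0.6562, -0.0519, 0.1131]
eef_rot: [3.129, 0.269, 0.006]
contact_force: [5.8, -0.7, 1.1]
opening: 0.0201
```

>>> step_arm([
  {"linear":[0.7,-2,-0.3],"turn":0,"grip":1},
  {"linear":[0,-5,-0.9],"turn":0,"grip":1},
  {"linear":[0,-5,-0.9],"turn":0,"grip":1},
  {"linear":[0,-5,-0.9],"turn":0,"grip":1},
  {"linear":[0,-2,-0.4],"turn":0,"grip":1},
  {"linear":[0,0,0],"turn":0,"grip":1},
])

```text
time: 9.6
tcp_pos: [0.653, -0.0326, 0.1162]
eef_rot: [3.13, 0.27, 0.003]
contact_force: [4.6, 0.4, 1.6]
opening: 0.0202
```

>>> step_arm([
  {"linear":[0,0,-10],"turn":0,"grip":1},
  {"linear":[0,0,-25],"turn":0,"grip":1},
  {"linear":[0,0,-35],"turn":0,"grip":1},
  {"linear":[0,0,-40],"turn":0,"grip":1},
  {"linear":[0,0,-40],"turn":0,"grip":1},
  {"linear":[0,0,0],"turn":0,"grip":1},
])

```text
time: 10.1
tcp_pos: [0.6536, -0.0331, 0.2739]
eef_rot: [3.127, 0.27, 0.016]
contact_force: [0.6, -0.0, 1.0]
opening: 0.0201
```

Run:
```python
from h import *
st(); im,d,i=grab('side','s1.png')
im,d,i=grab('wrist','w3.png')
go(.4296,-.2529,.26)
im,d,i=grab('top'); P=cloud(i,d); z=P[:,:,2]
for nm,c,lo,hi,zz in(('cover',(.45,0),.006,.02,.011),('bin',(.43,-.253),.035,.06,.05)):
    m=((z>lo)&(z<hi)&(np.hypot(P[:,:,0]-c[0],P[:,:,1]-c[1])<.16)).astype(np.uint8)
    c=max(cv2.findContours(m,0,2)[0],key=cv2.contourArea); r=cv2.minAreaRect(plane(i,c[:,0],zz)[:,:2].astype(np.float32)); print(nm,r)
cv2.imwrite('pics/c1.png',np.hstack([cv2.imread('pics/s1.png')[110:310,100:330],cv2.imread('pics/w3.png')[:200]]))
```

```text
t 10.1 tcp [ 0.6536 -0.0331  0.2739] R [[0.985, 0.171, 0.01], [0.171, -0.985, -0.002], [0.01, 0.004, -1.0]] F [ 0.6 -0.   1. ] open 0.0201
go: lin(mm) [-257.   178.6    6.2] turn -0.08 tilt [ 0.0004 -0.    ]
cover ((0.4380806088447571, -0.05879101902246475), (0.054977163672447205, 0.13751928508281708), 76.78295135498047)
bin ((0.42963525652885437, -0.2529880404472351), (0.1301247626543045, 0.16217312216758728), 15.124717712402344)
```

View pics/c1.png

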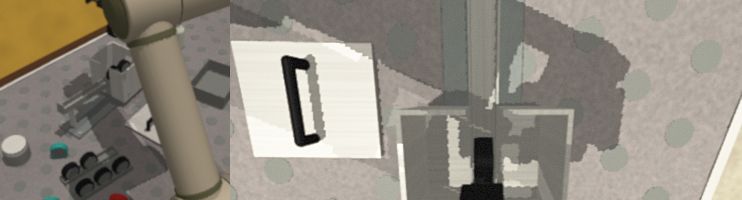

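Cap held (at about (482,165)), and the track behind it is now empty, so the waiting caps have rolled down. Now to the bin.

>>> step_arm([
  {"linear":[-32.1,22.3,0],"turn":0,"grip":1},
  {"linear":[-32.1,22.3,0],"turn":0,"grip":1},
  {"linear":[-32.1,22.3,0],"turn":0,"grip":1},
  {"linear":[-32.1,22.3,0],"turn":0,"grip":1},
  {"linear":[-32.1,22.3,0],"turn":0,"grip":1},
  {"linear":[-32.1,22.3,0],"turn":0,"grip":1},
  {"linear":[-32.1,22.3,0],"turn":0,"grip":1},
  {"linear":[-32.1,22.3,0],"turn":0,"grip":1},
])

```text
time: 10.92
tcp_pos: [0.4278, -0.2529, 0.2636]
eef_rot: [-3.126, -0.27, 0.005]
contact_force: [0.2, -0.2, -0.3]
opening: 0.0197
```

>>> step_arm([
  {"linear":[0,0,30],"turn":0,"grip":1},
  {"linear":[0,0,38],"turn":0,"grip":1},
  {"linear":[0,0,38],"turn":0,"grip":1},
  {"linear":[0,0,38],"turn":0,"grip":1},
  {"linear":[0,0,30],"turn":0,"grip":1},
  {"linear":[0,0,10],"turn":0,"grip":1},
  {"linear":[0,0,0],"turn":0,"grip":1},
])

```text
time: 11.5
tcp_pos: [0.4285, -0.2513, 0.0787]
eef_rot: [-3.124, -0.269, 0.008]
contact_force: [-0.1, -0.7, -0.3]
opening: 0.0197
```

>>> step_arm([
  {"linear":[0,0,5],"turn":0,"grip":1},
  {"linear":[0,0,0],"turn":0,"grip":0.7},
  {"linear":[0,0,0],"turn":0,"grip":0.5},
  {"linear":[0,0,0],"turn":0,"grip":0.4},
  {"linear":[0,0,0],"turn":0,"grip":0.4},
  {"linear":[0,0,-20],"turn":0,"grip":0.4},
  {"linear":[0,0,-35],"turn":0,"grip":0.4},
  {"linear":[0,0,-40],"turn":0,"grip":0.4},
])

```text
time: 12.17
tcp_pos: [0.4294, -0.2521, 0.1722]
eef_rot: [-3.128, -0.269, 0.003]
contact_force: [0.3, -1.0, 0.0]
opening: 0.0532
```

>>> step_arm([
  {"linear":[0,0,-30],"turn":5,"grip":0.5},
  {"linear":[0,0,-30],"turn":5,"grip":0.5},
  {"linear":[0,0,0],"turn":4.8,"grip":0.5},
  {"linear":[0,0,0],"turn":0,"grip":0.5},
])

```text
time: 12.5
tcp_pos: [0.4304, -0.2529, 0.2336]
eef_rot: [3.136, -0.14, 0.005]
contact_force: [-0.4, -0.7, -0.5]
opening: 0.0438
```

Run:
```python
from h import *
st(); im,d,i=grab('wrist','w4.png')
P=cloud(i,d); z=P[:,:,2]; m=(im.max(2)<60)&(z<.05)&(z>.0)&(np.hypot(P[:,:,0]-.43,P[:,:,1]+.253)<.09)
print('cap in bin',np.nanmedian(P[m],0).round(3),m.sum())
go(.3883,.1931,.2,-4.85)
```

```text
t 12.5 tcp [ 0.4304 -0.2529  0.2336] R [[0.996, -0.089, 0.003], [-0.089, -0.996, -0.003], [0.003, 0.003, -1.0]] F [-0.4 -0.7 -0.5] open 0.0438
cap in bin [ 0.426 -0.221  0.046] 87
go: lin(mm) [ -79.3 -440.6   31.8] turn -0.01 tilt [ 0.0008 -0.0008]
```

>>> step_arm([
  {"linear":[-6.6,-36.7,0],"turn":0,"grip":0.5},
  {"linear":[-6.6,-36.7,0],"turn":0,"grip":0.5},
  {"linear":[-6.6,-36.7,0],"turn":0,"grip":0.5},
  {"linear":[-6.6,-36.7,0],"turn":0,"grip":0.5},
  {"linear":[-6.6,-36.7,0],"turn":0,"grip":0.5},
  {"linear":[-6.6,-36.7,0],"turn":0,"grip":0.5},
  {"linear":[-6.6,-36.7,0],"turn":0,"grip":0.5},
  {"linear":[-6.6,-36.7,0],"turn":0,"grip":0.5},
])

```text
time: 13.22
tcp_pos: [0.4017, 0.0461, 0.2309]
eef_rot: [-3.139, 0.132, 0.003]
contact_force: [1.4, 0.9, -0.4]
opening: 0.044
```

>>> step_arm([
  {"linear":[-6.6,-36.7,0],"turn":0,"grip":0.5},
  {"linear":[-6.6,-36.7,0],"turn":0,"grip":0.5},
  {"linear":[-6.6,-36.7,0],"turn":0,"grip":0.5},
  {"linear":[-6.6,-36.7,0],"turn":0,"grip":0.5},
  {"linear":[0,0,0],"turn":0,"grip":0.5},
  {"linear":[0,0,0],"turn":0,"grip":0.5},
])

```text
time: 13.72
tcp_pos: [0.3883, 0.194, 0.2307]
eef_rot: [3.138, -0.126, -0.003]
contact_force: [0.7, -0.5, -0.4]
opening: 0.0444
```

Run:
```python
from h import *
st(); im,d,i=grab('wrist','w5.png')
P=cloud(i,d); z=P[:,:,2]; m=((im.max(2)<70)&(z<.065)&(z>.03)).astype(np.uint8)
n,l,s,c=cv2.connectedComponentsWithStats(m)
for k in range(1,n):
    if s[k,4]>60:
        q=P[l==k]; t=q[q[:,2]>np.nanmax(q[:,2])-.004]; print(c[k].round(),s[k,4],'mid',((q[:,:2].min(0)+q[:,:2].max(0))/2).round(4),'ztop',np.percentile(q[:,2],95).round(4))
go(.3883,.1931,.048,-4.85)
a=cv2.imread('pics/w4.png')[:300];b=cv2.imread('pics/w5.png')[:300]
cv2.imwrite('pics/c2.png',cv2.resize(np.vstack([a,b]),(512,600)))
```

```text
t 13.72 tcp [0.3883 0.194  0.2307] R [[0.997, -0.08, -0.002], [-0.08, -0.997, -0.001], [-0.002, 0.001, -1.0]] F [ 0.7 -0.5 -0.4] open 0.0444
[332.  48.] 1244 mid [0.468  0.3032] ztop 0.0551
[253.  50.] 1125 mid [0.3986 0.307 ] ztop 0.0553
[328. 113.] 1046 mid [0.4633 0.2467] ztop 0.0552
[253. 114.] 962 mid [0.3936 0.2511] ztop 0.0551
[253. 172.] 826 mid [0.3894 0.1952] ztop 0.0551
[321. 348.] 263 mid [ 0.4524 -0.0169] ztop 0.0508
go: lin(mm) [-1.000e-01 -3.000e-01  1.828e+02] turn 0.09 tilt [-0.0018 -0.0007]
```

View pics/c2.png

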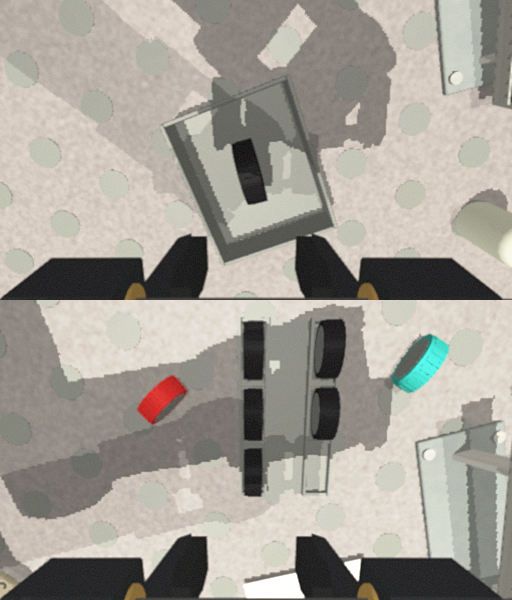

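The top panel shows the oversize cap standing in the bin at (250,170). The bottom panel shows the five spares at (253,350), (253,414), (253,472), (328,348) and (325,413), with the red look-alike at (162,399) and the turquoise one at (419,362) outside the rack. I'll pick the nearest spare.

>>> step_arm([
  {"linear":[0,0,30],"turn":0,"grip":0.5},
  {"linear":[0,0,38],"turn":0,"grip":0.5},
  {"linear":[0,0,38],"turn":0,"grip":0.5},
  {"linear":[0,0,38],"turn":0,"grip":0.5},
  {"linear":[0,0,28],"turn":0,"grip":0.5},
  {"linear":[0,0,11],"turn":0,"grip":0.5},
  {"linear":[0,0,0],"turn":0,"grip":0.5},
  {"linear":[0,0,0],"turn":0,"grip":0.5},
])

```text
time: 14.43
tcp_pos: [0.3894, 0.1918, 0.0486]
eef_rot: [3.138, -0.138, -0.002]
contact_force: [0.5, 0.1, 0.5]
opening: 0.0442
```

>>> step_arm([
  {"linear":[0,0,0],"turn":0,"grip":1},
  {"linear":[0,0,0],"turn":0,"grip":1},
  {"linear":[0,0,0],"turn":0,"grip":1},
  {"linear":[0,0,0],"turn":0,"grip":1},
  {"linear":[0,0,0],"turn":0,"grip":1},
  {"linear":[0,0,0],"turn":0,"grip":1},
], force=12)

```text
time: 14.93
tcp_pos: [0.3894, 0.193, 0.0491]
eef_rot: [-3.139, 0.135, -0.002]
contact_force: [0.0, 0.1, 5.9]
opening: 0.018
```

>>> step_arm([
  {"linear":[0,0,-10],"turn":0,"grip":1},
  {"linear":[0,0,-30],"turn":0,"grip":1},
  {"linear":[0,0,-40],"turn":0,"grip":1},
  {"linear":[0,0,-40],"turn":-4,"grip":1},
  {"linear":[0,0,-40],"turn":-5,"grip":1},
  {"linear":[0,0,0],"turn":-5.6,"grip":1},
  {"linear":[0,0,0],"turn":0,"grip":1},
])

```text
time: 15.52
tcp_pos: [0.3897, 0.1931, 0.2103]
eef_rot: [-3.13, -0.27, -0.006]
contact_force: [0.5, -0.3, -0.3]
opening: 0.0177
```

Run:
```python
from h import *
st(); p=rim(.0008,.186); print(p); go(*p,.21)
```

```text
t 15.52 tcp [0.3897 0.1931 0.2103] R [[0.985, 0.171, 0.004], [0.171, -0.985, 0.001], [0.004, -0.0, -1.0]] F [ 0.5 -0.3 -0.3] open 0.0177
[0.62101327 0.16175152]
go: lin(mm) [222.6  70.5   1.2] turn -0.08 tilt [0.004  0.0008]
```

>>> step_arm([
  {"linear":[37,11.8,0],"turn":0,"grip":1},
  {"linear":[37,11.8,0],"turn":0,"grip":1},
  {"linear":[37,11.8,0],"turn":0,"grip":1},
  {"linear":[37,11.8,0],"turn":0,"grip":1},
  {"linear":[37,11.8,0],"turn":0,"grip":1},
  {"linear":[37,11.8,0],"turn":0,"grip":1},
  {"linear":[0,0,0],"turn":0,"grip":1},
  {"linear":[0,0,0],"turn":0,"grip":1},
])

```text
time: 16.18
tcp_pos: [0.6202, 0.1597, 0.2053]
eef_rot: [-3.131, -0.258, 0.007]
contact_force: [-0.4, 0.0, -0.6]
opening: 0.0177
```

Run:
```python
from h import *
st(); p=rim(.0008,.186); go(*p,.134)
im,d,i=grab('wrist','w6.png'); P=cloud(i,d)
q=P.reshape(-1,3); g=im.reshape(-1,3).max(1); a=(q[:,:2]-C0)@X; b=(q[:,:2]-C0)@Y
fl=.050+(b+.053)*.1583; h=(q[:,2]-fl)*.9877
for b0 in(.07,.10,.13,.15,.2,.22):
    s=(b>b0)&(b<b0+.012)&(abs(a)<.025)&(h>.012)&(h<.024)&(g>60); print(b0,s.sum(),'wall a L/R',a[s&(a<0)].mean().round(4),a[s&(a>0)].mean().round(4),'h',np.percentile(h[s],90).round(4))
```

```text
t 16.18 tcp [0.6202 0.1597 0.2053] R [[0.986, 0.164, -0.005], [0.164, -0.986, -0.0], [-0.005, -0.0, -1.0]] F [-0.4  0.  -0.6] open 0.0177
go: lin(mm) [ 1.4 -1.9 71.3] turn -0.5 tilt [-0.0047 -0.0003]<stdin>:7: RuntimeWarning: Mean of empty slice.
  ret = ret.dtype.type(ret / rcount)
Traceback (most recent call last):
IndexError: index -1 is out of bounds for axis 0 with size 0
```

View pics/w6.png

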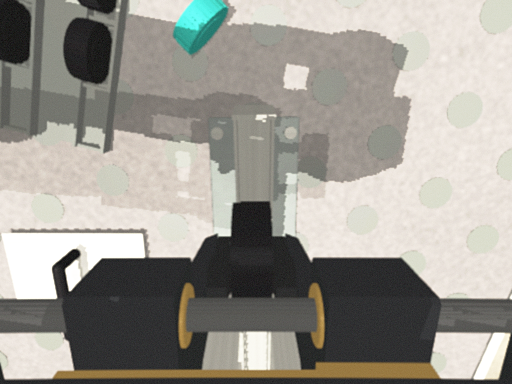

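The wrist view shows the track's upper end at (255,118–200) and the held cap at (250,250). I'll measure the wall positions from the same view.

Run:
```python
from h import *
o=st(); p=rim(.0008,.186); go(*p,.134)
im,d,i=grab('wrist'); P=cloud(i,d)
q=P.reshape(-1,3); a=(q[:,:2]-C0)@X; b=(q[:,:2]-C0)@Y
for b0 in(.19,.2,.21,.22,.23):
    s=(b>b0)&(b<b0+.01)&(abs(a)<.03)&(q[:,2]>.06); 
    if s.sum()>5: print(b0,s.sum(),'a range',np.percentile(a[s],[1,99]).round(4),'z pct',np.percentile(q[s,2],[5,50,95]).round(4))
t=np.array(o['tcp_pos'][:2])-C0; print('tcp a,b',t@X,t@Y)
```

```text
t 16.23 tcp [0.6193 0.1602 0.2063] R [[0.986, 0.165, -0.004], [0.165, -0.986, -0.0], [-0.004, -0.001, -1.0]] F [-0.  -0.1 -0.5] open 0.018
go: lin(mm) [ 2.3 -1.2 72.3] turn -0.42 tilt [-0.004  -0.0002]
0.19 6242 a range [-0.0249  0.0214] z pct [0.0922 0.2119 0.2651]
0.2 15275 a range [-0.0294  0.0294] z pct [0.1945 0.2731 0.2833]
0.21 11805 a range [-0.0296  0.0296] z pct [0.1891 0.2687 0.2739]
0.22 531 a range [-0.0122  0.0144] z pct [0.0949 0.0963 0.1138]
0.23 572 a range [-0.0123  0.0142] z pct [0.0963 0.0979 0.1151]
tcp a,b -0.0011809364262373844 0.18478073237544865
```

>>> step_arm([
  {"linear":[1,-1,15],"turn":-0.3,"grip":1},
  {"linear":[1,0,25],"turn":0,"grip":1},
  {"linear":[0,0,20],"turn":0,"grip":1},
  {"linear":[0,0,8],"turn":0,"grip":1},
  {"linear":[0,0,0],"turn":0,"grip":1},
  {"linear":[0,0,0],"turn":0,"grip":1},
])

```text
time: 16.78
tcp_pos: [0.6214, 0.1619, 0.1416]
eef_rot: [-3.13, -0.272, -0.001]
contact_force: [0.2, -0.4, -0.2]
opening: 0.0178
```

Run:
```python
from h import *
o=st(); t=np.array(o['tcp_pos'][:2])-C0; print('tcp a,b',t@X,t@Y); p=rim(.0006,.186); go(*p,.134)
```

```text
t 16.78 tcp [0.6214 0.1619 0.1416] R [[0.985, 0.173, 0.001], [0.173, -0.985, 0.0], [0.001, 0.0, -1.0]] F [ 0.2 -0.4 -0.2] open 0.0178
tcp a,b 0.0012369396280471668 0.18608359935837937
go: lin(mm) [-0.6  0.1  7.6] turn 0.01 tilt [0.0006 0.0001]
```

Already between the walls with no force. Lowering and releasing gently.

>>> step_arm([
  {"linear":[-0.5,0,3],"turn":0,"grip":1},
  {"linear":[0,0,2],"turn":0,"grip":1},
  {"linear":[0,0,1],"turn":0,"grip":1},
  {"linear":[0,0,0],"turn":0,"grip":1},
])

```text
time: 17.12
tcp_pos: [0.6212, 0.1615, 0.1348]
eef_rot: [-3.13, -0.272, -0.0]
contact_force: [-0.5, 0.1, 0.4]
opening: 0.018
```

>>> step_arm([
  {"linear":[0,0,1],"turn":0,"grip":1},
  {"linear":[0,0,0],"turn":0,"grip":1},
  {"linear":[0,0,0],"turn":0,"grip":1},
])

```text
time: 17.37
tcp_pos: [0.6214, 0.1615, 0.1343]
eef_rot: [3.13, 0.272, 0.002]
contact_force: [-0.7, -0.7, 4.5]
opening: 0.018
```

>>> step_arm([
  {"linear":[0,0,0],"turn":0,"grip":0.75},
  {"linear":[0,0,0],"turn":0,"grip":0.6},
  {"linear":[0,0,0],"turn":0,"grip":0.5},
  {"linear":[0,0,0],"turn":0,"grip":0.5},
  {"linear":[0,0,-20],"turn":0,"grip":0.5},
  {"linear":[0,0,-30],"turn":4,"grip":0.5},
  {"linear":[0,0,-30],"turn":5,"grip":0.5},
  {"linear":[0,0,0],"turn":5.8,"grip":0.5},
])

```text
time: 18.03
tcp_pos: [0.6229, 0.1618, 0.2199]
eef_rot: [-3.137, 0.139, -0.015]
contact_force: [0.8, 0.7, 1.1]
opening: 0.0442
```

Run:
```python
from h import *
st(); go(.3943,.2500,.2,-4.85)
im,d,i=grab('top','t1.png'); im,d,i=grab('side','s2.png'); 
im,d,i=grab('wrist','w7.png')
cv2.imwrite('pics/c3.png',np.hstack([cv2.resize(cv2.imread('pics/t1.png')[105:185,170:320],(525,280)),cv2.imread('pics/s2.png')[110:390,120:350]]))
```

```text
t 18.03 tcp [0.6229 0.1618 0.2199] R [[0.996, -0.089, 0.01], [-0.089, -0.996, 0.001], [0.009, -0.002, -1.0]] F [0.8 0.7 1.1] open 0.0442
go: lin(mm) [-235.7  -67.6   17.8] turn -0.24 tilt [0.0096 0.0008]Traceback (most recent call last):
  File "<stdin>", line 5, in <module>
    return _nx.concatenate(arrs, 1, dtype=dtype, casting=casting)
           ~~~~~~~~~~~~~~~^^^^^^^^^^^^^^^^^^^^^^^^^^^^^^^^^^^^^^^
ValueError: all the input array dimensions except for the concatenation axis must match exactly, but along dimension 0, the array at index 0 has size 280 and the array at index 1 has size 274
```

>>> step_arm([
  {"linear":[-33.7,-9.7,0],"turn":0,"grip":0.5},
  {"linear":[-33.7,-9.7,0],"turn":0,"grip":0.5},
  {"linear":[-33.7,-9.7,0],"turn":0,"grip":0.5},
  {"linear":[-33.7,-9.7,0],"turn":0,"grip":0.5},
  {"linear":[-33.7,-9.7,0],"turn":0,"grip":0.5},
  {"linear":[-33.7,-9.7,0],"turn":0,"grip":0.5},
  {"linear":[-33.7,-9.7,0],"turn":0,"grip":0.5},
  {"linear":[0,0,0],"turn":0,"grip":0.5},
])

```text
time: 18.85
tcp_pos: [0.3869, 0.2505, 0.2125]
eef_rot: [3.138, -0.123, -0.007]
contact_force: [0.4, -0.2, 1.0]
opening: 0.0439
```

Run:
```python
from h import *
st(); go(.3940,.2505,.049,-4.85)
im,d,i=grab('top','t1.png'); im,d,i=grab('side','s2.png') 
a=cv2.resize(cv2.imread('pics/t1.png')[105:185,170:320],(525,280)); b=cv2.resize(cv2.imread('pics/s2.png')[140:260,140:270],(303,280))
cv2.imwrite('pics/c3.png',np.hstack([a[:,:490],b]))
```

```text
t 18.85 tcp [0.3869 0.2505 0.2125] R [[0.997, -0.078, -0.004], [-0.078, -0.997, -0.001], [-0.004, 0.001, -1.0]] F [ 0.4 -0.2  1. ] open 0.0439
go: lin(mm) [  7.8  -0.7 163.5] turn 0.37 tilt [-0.0043 -0.0006]
```

View pics/c3.png

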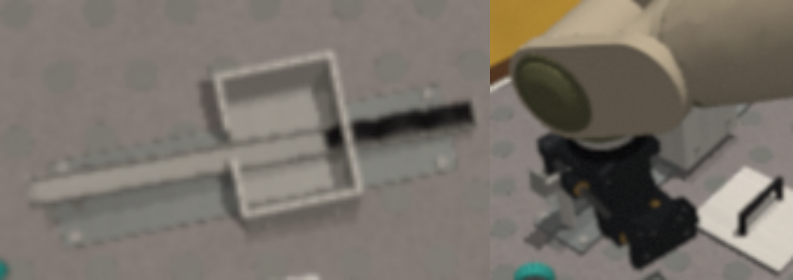

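The top crop shows three caps in a row at the pick-up end, at (335–470,125): both waiting caps and the first spare. Continuing with the second spare.

>>> step_arm([
  {"linear":[4,0,25],"turn":0,"grip":0.5},
  {"linear":[3,0,35],"turn":0,"grip":0.5},
  {"linear":[0,0,38],"turn":0,"grip":0.5},
  {"linear":[0,0,35],"turn":0,"grip":0.5},
  {"linear":[0,0,22],"turn":0,"grip":0.5},
  {"linear":[0,0,6],"turn":0,"grip":0.5},
  {"linear":[0,0,0],"turn":0,"grip":0.5},
  {"linear":[0,0,0],"turn":0,"grip":0.5},
])

```text
time: 19.62
tcp_pos: [0.3998, 0.2485, 0.0532]
eef_rot: [-3.139, 0.133, -0.001]
contact_force: [0.1, 1.2, 0.2]
opening: 0.0439
```

>>> step_arm([
  {"linear":[0,0,0],"turn":0,"grip":1},
  {"linear":[0,0,0],"turn":0,"grip":1},
  {"linear":[0,0,0],"turn":0,"grip":1},
  {"linear":[0,0,0],"turn":0,"grip":1},
  {"linear":[0,0,0],"turn":0,"grip":1},
  {"linear":[0,0,0],"turn":0,"grip":1},
], force=12)

```text
time: 20.12
tcp_pos: [0.3984, 0.2486, 0.0527]
eef_rot: [3.139, -0.133, -0.001]
contact_force: [-3.8, 1.6, 1.4]
opening: 0.0186
```

>>> step_arm([
  {"linear":[0,0,-10],"turn":0,"grip":1},
  {"linear":[0,0,-30],"turn":0,"grip":1},
  {"linear":[0,0,-40],"turn":0,"grip":1},
  {"linear":[0,0,-40],"turn":-4,"grip":1},
  {"linear":[0,0,-40],"turn":-5,"grip":1},
  {"linear":[0,0,0],"turn":-5.6,"grip":1},
  {"linear":[0,0,0],"turn":0,"grip":1},
])

```text
time: 20.7
tcp_pos: [0.3996, 0.2488, 0.2153]
eef_rot: [-3.129, -0.272, -0.009]
contact_force: [-0.4, -0.3, -0.2]
opening: 0.0179
```

Run:
```python
from h import *
st(); p=rim(.0008,.186); print(p); go(*p,.145)
```

```text
t 20.7 tcp [0.3996 0.2488 0.2153] R [[0.985, 0.173, 0.005], [0.173, -0.985, 0.001], [0.006, -0.001, -1.0]] F [-0.4 -0.3 -0.2] open 0.0179
[0.62101327 0.16175152]
go: lin(mm) [202.7 124.   71.3] turn 0.02 tilt [0.0053 0.0015]
```

>>> step_arm([
  {"linear":[33.8,20.7,0],"turn":0,"grip":1},
  {"linear":[33.8,20.7,0],"turn":0,"grip":1},
  {"linear":[33.8,20.7,0],"turn":0,"grip":1},
  {"linear":[33.8,20.7,0],"turn":0,"grip":1},
  {"linear":[33.8,20.7,0],"turn":0,"grip":1},
  {"linear":[33.8,20.7,0],"turn":0,"grip":1},
  {"linear":[0,0,0],"turn":0,"grip":1},
  {"linear":[0,0,0],"turn":0,"grip":1},
])

```text
time: 21.37
tcp_pos: [0.6203, 0.1593, 0.2103]
eef_rot: [3.131, 0.26, -0.005]
contact_force: [-0.8, 0.0, -0.1]
opening: 0.0183
```

>>> step_arm([
  {"linear":[0,0,0],"turn":0,"grip":1},
  {"linear":[0,0,0],"turn":0,"grip":1},
])

```text
time: 21.53
tcp_pos: [0.6187, 0.1611, 0.2125]
eef_rot: [-3.13, -0.267, 0.001]
contact_force: [0.4, -0.2, -0.1]
opening: 0.0185
```

Run:
```python
from h import *
st(); p=rim(.0008,.186); print(p); go(*p,.1405)
```

```text
t 21.53 tcp [0.6187 0.1611 0.2125] R [[0.986, 0.169, -0.001], [0.169, -0.986, -0.0], [-0.001, -0.0, -1.0]] F [ 0.4 -0.2 -0.1] open 0.0185
[0.62101327 0.16175152]
go: lin(mm) [ 2.4 -0.2 72. ] turn -0.2 tilt [-0.0009 -0.    ]
```

>>> step_arm([
  {"linear":[1,0,15],"turn":0,"grip":1},
  {"linear":[1,0,25],"turn":0,"grip":1},
  {"linear":[0,0,20],"turn":0,"grip":1},
  {"linear":[0,0,8],"turn":0,"grip":1},
  {"linear":[0,0,0],"turn":0,"grip":1},
  {"linear":[0,0,0],"turn":0,"grip":1},
  {"linear":[0,0,0],"turn":0,"grip":1},
])

```text
time: 22.12
tcp_pos: [0.6221, 0.1611, 0.1464]
eef_rot: [3.13, 0.267, 0.004]
contact_force: [-0.0, 0.8, -0.1]
opening: 0.0181
```

Run:
```python
from h import *
st(); p=rim(.0008,.186); print(p); go(*p,.138)
```

```text
t 22.12 tcp [0.6221 0.1611 0.1464] R [[0.986, 0.169, 0.002], [0.169, -0.986, 0.0], [0.002, 0.0, -1.0]] F [-0.   0.8 -0.1] open 0.0181
[0.62101327 0.16175152]
go: lin(mm) [-1.  -0.8  8.4] turn -0.18 tilt [0.0025 0.0002]
```

>>> step_arm([
  {"linear":[-0.8,-0.5,4],"turn":0,"grip":1},
  {"linear":[0,0,3],"turn":0,"grip":1},
  {"linear":[0,0,1],"turn":0,"grip":1},
  {"linear":[0,0,0],"turn":0,"grip":1},
  {"linear":[0,0,0],"turn":0,"grip":1},
])

```text
time: 22.53
tcp_pos: [0.6208, 0.1612, 0.1374]
eef_rot: [3.13, 0.267, 0.001]
contact_force: [-2.4, -1.2, 4.5]
opening: 0.0178
```

>>> step_arm([
  {"linear":[0,0,0],"turn":0,"grip":0.75},
  {"linear":[0,0,0],"turn":0,"grip":0.6},
  {"linear":[0,0,0],"turn":0,"grip":0.5},
  {"linear":[0,0,0],"turn":0,"grip":0.5},
  {"linear":[0,0,-20],"turn":0,"grip":0.5},
  {"linear":[0,0,-30],"turn":4,"grip":0.5},
  {"linear":[0,0,-30],"turn":5,"grip":0.5},
  {"linear":[0,0,0],"turn":5.8,"grip":0.5},
])

```text
time: 23.2
tcp_pos: [0.6226, 0.1614, 0.2229]
eef_rot: [-3.137, 0.145, -0.015]
contact_force: [1.1, -0.5, 1.2]
opening: 0.0439
```

>>> step_arm([
  {"linear":[0,0,0],"turn":0,"grip":0.5},
  {"linear":[0,0,0],"turn":0,"grip":0.5},
  {"linear":[0,0,0],"turn":0,"grip":0.5},
])

```text
time: 23.45
tcp_pos: [0.6204, 0.1611, 0.2153]
eef_rot: [3.138, -0.134, -0.004]
contact_force: [0.7, 0.1, 0.1]
opening: 0.0442
```

Run:
```python
from h import *
st(); go(.3990,.3060,.2,-4.85)
```

```text
t 23.45 tcp [0.6204 0.1611 0.2153] R [[0.996, -0.085, -0.002], [-0.085, -0.996, -0.0], [-0.002, 0.0, -1.0]] F [0.7 0.1 0.1] open 0.0442
go: lin(mm) [-233.  -125.5   15.8] turn -0.05 tilt [-0.0024 -0.0002]
```

>>> step_arm([
  {"linear":[-33.3,-17.9,0],"turn":0,"grip":0.5},
  {"linear":[-33.3,-17.9,0],"turn":0,"grip":0.5},
  {"linear":[-33.3,-17.9,0],"turn":0,"grip":0.5},
  {"linear":[-33.3,-17.9,0],"turn":0,"grip":0.5},
  {"linear":[-33.3,-17.9,0],"turn":0,"grip":0.5},
  {"linear":[-33.3,-17.9,0],"turn":0,"grip":0.5},
  {"linear":[-33.3,-17.9,0],"turn":0,"grip":0.5},
])

```text
time: 24.03
tcp_pos: [0.3977, 0.307, 0.2157]
eef_rot: [3.138, -0.135, -0.002]
contact_force: [0.0, 1.3, -0.8]
opening: 0.0438
```

>>> step_arm([
  {"linear":[0,0,0],"turn":0,"grip":0.5},
  {"linear":[0,0,0],"turn":0,"grip":0.5},
  {"linear":[0,0,0],"turn":0,"grip":0.5},
  {"linear":[0,0,0],"turn":0,"grip":0.5},
])

```text
time: 24.37
tcp_pos: [0.4006, 0.3059, 0.2162]
eef_rot: [3.138, -0.139, -0.001]
contact_force: [0.1, -1.0, 0.2]
opening: 0.0441
```

Run:
```python
from h import *
st(); go(.3985,.3065,.049,-4.85)
im,d,i=grab('top'); P=cloud(i,d); q=P.reshape(-1,3); dk=im.reshape(-1,3).max(1)<60
a=(q[:,:2]-C0)@X; b=(q[:,:2]-C0)@Y; s=dk&(abs(a)<.02)&(b>-.2)&(b<.25)&(q[:,2]<.16); print('dark along track b',np.histogram(b[s],bins=np.arange(-.2,.25,.025))[0])
```

```text
t 24.37 tcp [0.4006 0.3059 0.2162] R [[0.996, -0.089, -0.0], [-0.089, -0.996, -0.0], [-0.0, 0.0, -1.0]] F [ 0.1 -1.   0.2] open 0.0441
go: lin(mm) [ -2.   -0.5 167.2] turn -0.24 tilt [-0.0005 -0.0004]
dark along track b [10 36 37 35 40 20 38 39 18  0  0  0  0  0  0  0  0]
```

>>> step_arm([
  {"linear":[-1.5,0,25],"turn":0,"grip":0.5},
  {"linear":[0,0,35],"turn":0,"grip":0.5},
  {"linear":[0,0,38],"turn":0,"grip":0.5},
  {"linear":[0,0,38],"turn":0,"grip":0.5},
  {"linear":[0,0,25],"turn":0,"grip":0.5},
  {"linear":[0,0,6],"turn":0,"grip":0.5},
  {"linear":[0,0,0],"turn":0,"grip":0.5},
  {"linear":[0,0,0],"turn":0,"grip":0.5},
])

```text
time: 25.08
tcp_pos: [0.3992, 0.3067, 0.0507]
eef_rot: [-3.138, 0.139, -0.002]
contact_force: [0.9, 0.6, 0.1]
opening: 0.0442
```

>>> step_arm([
  {"linear":[0,0,0],"turn":0,"grip":1},
  {"linear":[0,0,0],"turn":0,"grip":1},
  {"linear":[0,0,0],"turn":0,"grip":1},
  {"linear":[0,0,0],"turn":0,"grip":1},
  {"linear":[0,0,0],"turn":0,"grip":1},
  {"linear":[0,0,0],"turn":0,"grip":1},
], force=12)

```text
time: 25.58
tcp_pos: [0.3985, 0.3068, 0.0502]
eef_rot: [-3.138, 0.139, -0.002]
contact_force: [-0.3, -0.2, 5.6]
opening: 0.0183
```

>>> step_arm([
  {"linear":[0,0,-10],"turn":0,"grip":1},
  {"linear":[0,0,-30],"turn":0,"grip":1},
  {"linear":[0,0,-40],"turn":0,"grip":1},
  {"linear":[0,0,-40],"turn":-4,"grip":1},
  {"linear":[0,0,-40],"turn":-5,"grip":1},
  {"linear":[0,0,0],"turn":-5.8,"grip":1},
  {"linear":[0,0,0],"turn":0,"grip":1},
  {"linear":[0,0,0],"turn":0,"grip":1},
])

```text
time: 26.25
tcp_pos: [0.3978, 0.3065, 0.2094]
eef_rot: [3.13, 0.262, -0.001]
contact_force: [-0.1, -0.2, -0.5]
opening: 0.0178
```

Run:
```python
from h import *
st(); p=rim(.0008,.186); print(p); go(*p,.21)
```

```text
t 26.25 tcp [0.3978 0.3065 0.2094] R [[0.986, 0.166, -0.001], [0.166, -0.986, -0.0], [-0.001, 0.0, -1.0]] F [-0.1 -0.2 -0.5] open 0.0178
[0.62101327 0.16175152]
go: lin(mm) [196.  179.9  -0.7] turn -0.35 tilt [-0.0008 -0.0004]
```

>>> step_arm([
  {"linear":[28,25.7,0],"turn":-0.3,"grip":1},
  {"linear":[28,25.7,0],"turn":0,"grip":1},
  {"linear":[28,25.7,0],"turn":0,"grip":1},
  {"linear":[28,25.7,0],"turn":0,"grip":1},
  {"linear":[28,25.7,0],"turn":0,"grip":1},
  {"linear":[28,25.7,0],"turn":0,"grip":1},
  {"linear":[28,25.7,0],"turn":0,"grip":1},
])

```text
time: 26.83
tcp_pos: [0.6232, 0.1622, 0.2077]
eef_rot: [-3.13, -0.269, 0.006]
contact_force: [0.6, 0.0, 0.5]
opening: 0.0178
```

>>> step_arm([
  {"linear":[0,0,0],"turn":0,"grip":1},
  {"linear":[0,0,15],"turn":0,"grip":1},
  {"linear":[0,0,15],"turn":0,"grip":1},
  {"linear":[0,0,0],"turn":0,"grip":1},
  {"linear":[0,0,0],"turn":0,"grip":1},
  {"linear":[0,0,0],"turn":0,"grip":1},
])

```text
time: 27.33
tcp_pos: [0.6224, 0.1637, 0.1799]
eef_rot: [-3.13, -0.274, 0.0]
contact_force: [1.1, 0.1, 0.2]
opening: 0.018
```

Run:
```python
from h import *
st(); p=rim(.0008,.186); print(p); go(*p,.1355)
```

```text
t 27.33 tcp [0.6224 0.1637 0.1799] R [[0.985, 0.173, -0.0], [0.173, -0.985, 0.0], [-0.0, -0.0, -1.0]] F [1.1 0.1 0.2] open 0.018
[0.62101327 0.16175152]
go: lin(mm) [-1.7  1.7 44.4] turn 0.06 tilt [-0.0003  0.    ]
```

>>> step_arm([
  {"linear":[-1.5,1.5,15],"turn":0,"grip":1},
  {"linear":[0,0,15],"turn":0,"grip":1},
  {"linear":[0,0,8],"turn":0,"grip":1},
  {"linear":[0,0,0],"turn":0,"grip":1},
  {"linear":[0,0,3],"turn":0,"grip":1},
  {"linear":[0,0,2.5],"turn":0,"grip":1},
  {"linear":[0,0,0],"turn":0,"grip":1},
  {"linear":[0,0,0],"turn":0,"grip":1},
])

```text
time: 28.0
tcp_pos: [0.6214, 0.1618, 0.1366]
eef_rot: [3.13, 0.275, 0.001]
contact_force: [-0.3, 0.3, 0.8]
opening: 0.0178
```

>>> step_arm([
  {"linear":[0,0,0],"turn":0,"grip":1},
])

```text
time: 28.08
tcp_pos: [0.6214, 0.1618, 0.1366]
eef_rot: [3.129, 0.275, 0.001]
contact_force: [-0.4, 0.5, -0.3]
opening: 0.0178
```

>>> step_arm([
  {"linear":[0,0,1],"turn":0,"grip":0.75},
  {"linear":[0,0,0],"turn":0,"grip":0.6},
  {"linear":[0,0,0],"turn":0,"grip":0.5},
  {"linear":[0,0,0],"turn":0,"grip":0.5},
  {"linear":[0,0,-20],"turn":0,"grip":0.5},
  {"linear":[0,0,-30],"turn":4,"grip":0.5},
  {"linear":[0,0,-30],"turn":5,"grip":0.5},
  {"linear":[0,0,0],"turn":6,"grip":0.5},
])

```text
time: 28.75
tcp_pos: [0.623, 0.162, 0.2216]
eef_rot: [-3.137, 0.142, -0.015]
contact_force: [0.6, 0.6, 1.1]
opening: 0.0443
```

>>> step_arm([
  {"linear":[0,0,0],"turn":0,"grip":0.5},
  {"linear":[0,0,0],"turn":0,"grip":0.5},
  {"linear":[0,0,0],"turn":0,"grip":0.5},
  {"linear":[0,0,0],"turn":0,"grip":0.5},
])

```text
time: 29.08
tcp_pos: [0.6209, 0.1617, 0.214]
eef_rot: [3.139, -0.133, -0.003]
contact_force: [-0.7, 0.2, -0.1]
opening: 0.0439
```

Run:
```python
from h import *
st(); go(.4630,.2464,.2,-4.85)
```

```text
t 29.08 tcp [0.6209 0.1617 0.214 ] R [[0.996, -0.084, -0.002], [-0.084, -0.996, -0.0], [-0.002, 0.0, -1.0]] F [-0.7  0.2 -0.1] open 0.0439
go: lin(mm) [-164.5  -71.    14.3] turn 0.01 tilt [-0.0021 -0.0002]
```

>>> step_arm([
  {"linear":[-33,-14.2,0],"turn":0,"grip":0.5},
  {"linear":[-33,-14.2,0],"turn":0,"grip":0.5},
  {"linear":[-33,-14.2,0],"turn":0,"grip":0.5},
  {"linear":[-33,-14.2,0],"turn":0,"grip":0.5},
  {"linear":[-32.5,-14.2,0],"turn":0,"grip":0.5},
  {"linear":[0,0,20],"turn":0,"grip":0.5},
  {"linear":[0,0,0],"turn":0,"grip":0.5},
  {"linear":[0,0,0],"turn":0,"grip":0.5},
])

```text
time: 29.75
tcp_pos: [0.4634, 0.2466, 0.1946]
eef_rot: [3.138, -0.134, -0.003]
contact_force: [0.6, 0.2, 0.1]
opening: 0.0442
```

>>> step_arm([
  {"linear":[0,0,0],"turn":0,"grip":0.5},
  {"linear":[0,0,0],"turn":0,"grip":0.5},
])

```text
time: 29.92
tcp_pos: [0.4644, 0.2463, 0.1955]
eef_rot: [-3.138, 0.137, -0.001]
contact_force: [-0.6, 0.0, 0.3]
opening: 0.0436
```

Run:
```python
from h import *
st(); go(.4630,.2464,.049,-4.85)
im,d,i=grab('top'); P=cloud(i,d); q=P.reshape(-1,3); dk=im.reshape(-1,3).max(1)<60
a=(q[:,:2]-C0)@X; b=(q[:,:2]-C0)@Y; s=dk&(abs(a)<.02)&(b>-.2)&(b<.25)&(q[:,2]<.16); print('dark along track b',np.histogram(b[s],bins=np.arange(-.2,.25,.025))[0])
```

```text
t 29.92 tcp [0.4644 0.2463 0.1955] R [[0.996, -0.087, 0.001], [-0.087, -0.996, 0.0], [0.001, -0.0, -1.0]] F [-0.6  0.   0.3] open 0.0436
go: lin(mm) [-1.500e+00  1.000e-01  1.465e+02] turn -0.15 tilt [0.0006 0.0001]
dark along track b [10 35 38 35 37 20 38 39 40 37 11  0  0  0  0  0  0]
```

>>> step_arm([
  {"linear":[-1.3,0,25],"turn":0,"grip":0.5},
  {"linear":[0,0,35],"turn":0,"grip":0.5},
  {"linear":[0,0,35],"turn":0,"grip":0.5},
  {"linear":[0,0,30],"turn":0,"grip":0.5},
  {"linear":[0,0,15],"turn":0,"grip":0.5},
  {"linear":[0,0,6.5],"turn":0,"grip":0.5},
  {"linear":[0,0,0],"turn":0,"grip":0.5},
  {"linear":[0,0,0],"turn":0,"grip":0.5},
])

```text
time: 30.63
tcp_pos: [0.463, 0.2469, 0.0495]
eef_rot: [-3.138, 0.136, -0.002]
contact_force: [0.2, -0.2, 0.6]
opening: 0.0442
```

>>> step_arm([
  {"linear":[0,0,0],"turn":0,"grip":1},
  {"linear":[0,0,0],"turn":0,"grip":1},
  {"linear":[0,0,0],"turn":0,"grip":1},
  {"linear":[0,0,0],"turn":0,"grip":1},
  {"linear":[0,0,0],"turn":0,"grip":1},
  {"linear":[0,0,0],"turn":0,"grip":1},
], force=12)

```text
time: 31.13
tcp_pos: [0.4625, 0.2469, 0.0491]
eef_rot: [-3.138, 0.136, -0.001]
contact_force: [-1.3, -0.3, 3.4]
opening: 0.0179
```

>>> step_arm([
  {"linear":[0,0,-10],"turn":0,"grip":1},
  {"linear":[0,0,-30],"turn":0,"grip":1},
  {"linear":[0,0,-40],"turn":0,"grip":1},
  {"linear":[0,0,-40],"turn":-4,"grip":1},
  {"linear":[0,0,-40],"turn":-5,"grip":1},
  {"linear":[0,0,0],"turn":-5.8,"grip":1},
  {"linear":[0,0,0],"turn":0,"grip":1},
  {"linear":[0,0,0],"turn":0,"grip":1},
])

```text
time: 31.8
tcp_pos: [0.4618, 0.2467, 0.2084]
eef_rot: [3.13, 0.265, -0.001]
contact_force: [-0.8, 0.9, -0.4]
opening: 0.0183
```

Run:
```python
from h import *
st(); p=rim(.0008,.186); print(p); go(*p,.18)
```

```text
t 31.8 tcp [0.4618 0.2467 0.2084] R [[0.986, 0.168, -0.001], [0.168, -0.986, -0.0], [-0.001, 0.0, -1.0]] F [-0.8  0.9 -0.4] open 0.0183
[0.62101327 0.16175152]
go: lin(mm) [142.7 110.5  28.3] turn -0.26 tilt [-0.0009 -0.0002]
```

>>> step_arm([
  {"linear":[28.5,22,0],"turn":-0.2,"grip":1},
  {"linear":[28.5,22,0],"turn":0,"grip":1},
  {"linear":[28.5,22,0],"turn":0,"grip":1},
  {"linear":[28.5,22,0],"turn":0,"grip":1},
  {"linear":[28,22,0],"turn":0,"grip":1},
  {"linear":[0,0,14],"turn":0,"grip":1},
  {"linear":[0,0,14],"turn":0,"grip":1},
  {"linear":[0,0,0],"turn":0,"grip":1},
])

```text
time: 32.47
tcp_pos: [0.6198, 0.1626, 0.1758]
eef_rot: [-3.13, -0.269, 0.013]
contact_force: [-0.2, 0.0, -0.9]
opening: 0.0179
```

>>> step_arm([
  {"linear":[0,0,0],"turn":0,"grip":1},
  {"linear":[0,0,0],"turn":0,"grip":1},
  {"linear":[0,0,0],"turn":0,"grip":1},
])

```text
time: 32.72
tcp_pos: [0.6212, 0.1635, 0.1814]
eef_rot: [-3.13, -0.274, -0.001]
contact_force: [0.0, 0.1, -0.7]
opening: 0.0178
```

Run:
```python
from h import *
st(); p=rim(.0008,.186); print(p); go(*p,.134)
```

```text
t 32.72 tcp [0.6212 0.1635 0.1814] R [[0.985, 0.174, 0.001], [0.174, -0.985, 0.0], [0.001, 0.0, -1.0]] F [ 0.   0.1 -0.7] open 0.0178
[0.62101327 0.16175152]
go: lin(mm) [-0.5  1.7 47.4] turn 0.09 tilt [0.0009 0.0001]
```

>>> step_arm([
  {"linear":[-0.4,1.5,15],"turn":0,"grip":1},
  {"linear":[0,0,15],"turn":0,"grip":1},
  {"linear":[0,0,9],"turn":0,"grip":1},
  {"linear":[0,0,0],"turn":0,"grip":1},
  {"linear":[0,0,4],"turn":0,"grip":1},
  {"linear":[0,0,3],"turn":0,"grip":1},
  {"linear":[0,0,0],"turn":0,"grip":1},
  {"linear":[0,0,0],"turn":0,"grip":1},
])

```text
time: 33.38
tcp_pos: [0.6212, 0.1617, 0.135]
eef_rot: [3.13, 0.275, 0.001]
contact_force: [-0.1, 0.1, -0.6]
opening: 0.018
```

>>> step_arm([
  {"linear":[0,0,1],"turn":0,"grip":0.75},
  {"linear":[0,0,0],"turn":0,"grip":0.6},
  {"linear":[0,0,0],"turn":0,"grip":0.5},
  {"linear":[0,0,0],"turn":0,"grip":0.5},
  {"linear":[0,0,-20],"turn":0,"grip":0.5},
  {"linear":[0,0,-30],"turn":4,"grip":0.5},
  {"linear":[0,0,-30],"turn":5,"grip":0.5},
  {"linear":[0,0,0],"turn":6,"grip":0.5},
])

```text
time: 34.05
tcp_pos: [0.6228, 0.1619, 0.2202]
eef_rot: [-3.137, 0.142, -0.016]
contact_force: [0.6, 0.6, 0.9]
opening: 0.0443
```

>>> step_arm([
  {"linear":[0,0,0],"turn":0,"grip":0.5},
  {"linear":[0,0,0],"turn":0,"grip":0.5},
  {"linear":[0,0,0],"turn":0,"grip":0.5},
  {"linear":[0,0,0],"turn":0,"grip":0.5},
])

```text
time: 34.38
tcp_pos: [0.6207, 0.1616, 0.2125]
eef_rot: [3.139, -0.133, -0.003]
contact_force: [-0.3, -0.6, -0.1]
opening: 0.0442
```

Run:
```python
from h import *
st(); go(.4678,.3032,.2,-4.85)
```

```text
t 34.38 tcp [0.6207 0.1616 0.2125] R [[0.996, -0.084, -0.002], [-0.084, -0.996, -0.0], [-0.002, 0.0, -1.0]] F [-0.3 -0.6 -0.1] open 0.0442
go: lin(mm) [-164.3 -128.2   12.8] turn 0.01 tilt [-0.0021 -0.0002]
```

>>> step_arm([
  {"linear":[-27.4,-21.4,0],"turn":0,"grip":0.5},
  {"linear":[-27.4,-21.4,0],"turn":0,"grip":0.5},
  {"linear":[-27.4,-21.4,0],"turn":0,"grip":0.5},
  {"linear":[-27.4,-21.4,0],"turn":0,"grip":0.5},
  {"linear":[-27.4,-21.4,0],"turn":0,"grip":0.5},
  {"linear":[-27.4,-21.4,0],"turn":0,"grip":0.5},
  {"linear":[0,0,20],"turn":0,"grip":0.5},
  {"linear":[0,0,0],"turn":0,"grip":0.5},
])

```text
time: 35.05
tcp_pos: [0.4661, 0.3044, 0.1908]
eef_rot: [3.137, -0.13, -0.007]
contact_force: [0.1, 0.2, -0.7]
opening: 0.0437
```

>>> step_arm([
  {"linear":[0,0,0],"turn":0,"grip":0.5},
  {"linear":[0,0,0],"turn":0,"grip":0.5},
  {"linear":[0,0,0],"turn":0,"grip":0.5},
])

```text
time: 35.3
tcp_pos: [0.4692, 0.3032, 0.1941]
eef_rot: [-3.138, 0.137, -0.001]
contact_force: [-0.2, -1.1, 0.0]
opening: 0.0442
```

```bash
cat >> h.py <<'E'
def track():
    im,d,i=grab('top'); P=cloud(i,d); q=P.reshape(-1,3); dk=im.reshape(-1,3).max(1)<60
    a=(q[:,:2]-C0)@X; b=(q[:,:2]-C0)@Y; s=dk&(abs(a)<.02)&(b>-.2)&(b<.25)&(q[:,2]<.16); print('dark along track b',np.histogram(b[s],bins=np.arange(-.2,.25,.025))[0])
E
python3 - <<'E'
from h import *
st(); go(.4678,.3032,.049,-4.85); track()
E
```

```text
t 35.3 tcp [0.4692 0.3032 0.1941] R [[0.996, -0.087, 0.001], [-0.087, -0.996, 0.0], [0.001, -0.0, -1.0]] F [-0.2 -1.1  0. ] open 0.0442
go: lin(mm) [ -1.5   0.2 145.1] turn -0.16 tilt [0.0007 0.0002]
dark along track b [10 36 37 35 37 21 38 39 38 38 35 41 13  0  0  0  0]
```

>>> step_arm([
  {"linear":[-1.3,0,25],"turn":0,"grip":0.5},
  {"linear":[0,0,35],"turn":0,"grip":0.5},
  {"linear":[0,0,35],"turn":0,"grip":0.5},
  {"linear":[0,0,29],"turn":0,"grip":0.5},
  {"linear":[0,0,15],"turn":0,"grip":0.5},
  {"linear":[0,0,6],"turn":0,"grip":0.5},
  {"linear":[0,0,0],"turn":0,"grip":0.5},
  {"linear":[0,0,0],"turn":0,"grip":0.5},
])

```text
time: 36.02
tcp_pos: [0.4679, 0.3039, 0.0497]
eef_rot: [-3.138, 0.136, -0.002]
contact_force: [0.2, -0.2, 0.6]
opening: 0.0442
```

>>> step_arm([
  {"linear":[0,0,0],"turn":0,"grip":1},
  {"linear":[0,0,0],"turn":0,"grip":1},
  {"linear":[0,0,0],"turn":0,"grip":1},
  {"linear":[0,0,0],"turn":0,"grip":1},
  {"linear":[0,0,0],"turn":0,"grip":1},
  {"linear":[0,0,0],"turn":0,"grip":1},
], force=12)

```text
time: 36.52
tcp_pos: [0.4673, 0.304, 0.0491]
eef_rot: [-3.138, 0.136, -0.001]
contact_force: [-0.3, -0.0, 4.0]
opening: 0.0174
```

>>> step_arm([
  {"linear":[0,0,-10],"turn":0,"grip":1},
  {"linear":[0,0,-30],"turn":0,"grip":1},
  {"linear":[0,0,-40],"turn":0,"grip":1},
  {"linear":[0,0,-40],"turn":-4,"grip":1},
  {"linear":[0,0,-40],"turn":-5,"grip":1},
  {"linear":[0,0,0],"turn":-5.8,"grip":1},
  {"linear":[0,0,0],"turn":0,"grip":1},
  {"linear":[0,0,0],"turn":0,"grip":1},
])

```text
time: 37.18
tcp_pos: [0.4666, 0.3037, 0.2084]
eef_rot: [3.13, 0.265, -0.001]
contact_force: [-0.8, 0.3, -0.1]
opening: 0.0178
```

Run:
```python
from h import *
st(); p=rim(.0008,.186); print(p); go(*p,.18)
```

```text
t 37.18 tcp [0.4666 0.3037 0.2084] R [[0.986, 0.168, -0.001], [0.168, -0.986, -0.0], [-0.001, 0.0, -1.0]] F [-0.8  0.3 -0.1] open 0.0178
[0.62101327 0.16175152]
go: lin(mm) [128.4 165.9  28.3] turn -0.25 tilt [-0.0009 -0.0003]
```

>>> step_arm([
  {"linear":[21.4,27.6,0],"turn":-0.2,"grip":1},
  {"linear":[21.4,27.6,0],"turn":0,"grip":1},
  {"linear":[21.4,27.6,0],"turn":0,"grip":1},
  {"linear":[21.4,27.6,0],"turn":0,"grip":1},
  {"linear":[21.4,27.6,0],"turn":0,"grip":1},
  {"linear":[21.4,27.6,0],"turn":0,"grip":1},
  {"linear":[0,0,14],"turn":0,"grip":1},
  {"linear":[0,0,14],"turn":0,"grip":1},
])

```text
time: 37.85
tcp_pos: [0.6229, 0.1614, 0.1784]
eef_rot: [3.13, 0.266, -0.004]
contact_force: [-0.3, 0.6, 0.2]
opening: 0.0176
```

>>> step_arm([
  {"linear":[0,0,0],"turn":0,"grip":1},
  {"linear":[0,0,0],"turn":0,"grip":1},
  {"linear":[0,0,0],"turn":0,"grip":1},
  {"linear":[0,0,0],"turn":0,"grip":1},
])

```text
time: 38.18
tcp_pos: [0.6223, 0.1635, 0.1813]
eef_rot: [-3.13, -0.275, -0.001]
contact_force: [0.5, 0.3, 0.5]
opening: 0.0179
```

Run:
```python
from h import *
st(); p=rim(.0008,.187); print(p); go(*p,.134)
```

```text
t 38.18 tcp [0.6223 0.1635 0.1813] R [[0.985, 0.174, 0.001], [0.174, -0.985, 0.0], [0.001, 0.0, -1.0]] F [0.5 0.3 0.5] open 0.0179
[0.62084082 0.16273654]
go: lin(mm) [-1.6  0.5 47.3] turn 0.1 tilt [0.0009 0.0001]
```

>>> step_arm([
  {"linear":[-1.4,0.5,15],"turn":0,"grip":1},
  {"linear":[0,0,15],"turn":0,"grip":1},
  {"linear":[0,0,9],"turn":0,"grip":1},
  {"linear":[0,0,0],"turn":0,"grip":1},
  {"linear":[0,0,4],"turn":0,"grip":1},
  {"linear":[0,0,3],"turn":0,"grip":1},
  {"linear":[0,0,0],"turn":0,"grip":1},
  {"linear":[0,0,0],"turn":0,"grip":1},
])

```text
time: 38.85
tcp_pos: [0.6211, 0.1624, 0.135]
eef_rot: [3.13, 0.275, 0.001]
contact_force: [-0.5, -0.2, 0.1]
opening: 0.018
```

>>> step_arm([
  {"linear":[0,0,1],"turn":0,"grip":0.75},
  {"linear":[0,0,0],"turn":0,"grip":0.6},
  {"linear":[0,0,0],"turn":0,"grip":0.5},
  {"linear":[0,0,0],"turn":0,"grip":0.5},
  {"linear":[0,0,-20],"turn":0,"grip":0.5},
  {"linear":[0,0,-30],"turn":0,"grip":0.5},
  {"linear":[0,0,-30],"turn":0,"grip":0.5},
  {"linear":[-30,0,0],"turn":0,"grip":0.4},
])

```text
time: 39.52
tcp_pos: [0.5965, 0.1573, 0.2205]
eef_rot: [3.129, 0.274, 0.023]
contact_force: [0.0, -0.4, 0.5]
opening: 0.0484
```

>>> step_arm([
  {"linear":[-38,0,0],"turn":0,"grip":0.4},
  {"linear":[-38,0,0],"turn":0,"grip":0.4},
  {"linear":[0,38,0],"turn":0,"grip":0.4},
  {"linear":[0,0,0],"turn":0,"grip":0.4},
  {"linear":[0,0,0],"turn":0,"grip":0.4},
])

```text
time: 39.93
tcp_pos: [0.5236, 0.1055, 0.2142]
eef_rot: [3.13, 0.271, 0.002]
contact_force: [0.7, 0.7, 0.6]
opening: 0.0527
```

Run:
```python
from h import *
st(); track()
im,d,i=grab('top','t2.png'); P=cloud(i,d); z=P[:,:,2]
m=((z>.03)&(z<.06)&(np.hypot(P[:,:,0]-.43,P[:,:,1]+.253)<.14)).astype(np.uint8)
c=max(cv2.findContours(m,0,2)[0],key=cv2.contourArea); print('bin',cv2.minAreaRect(plane(i,c[:,0],.05)[:,:2].astype(np.float32)))
a=cv2.resize(cv2.imread('pics/t2.png')[100:300,100:400],(800,533)); cv2.imwrite('pics/c4.png',a)
```

```text
t 39.93 tcp [0.5236 0.1055 0.2142] R [[0.985, 0.172, 0.001], [0.172, -0.985, 0.0], [0.001, 0.0, -1.0]] F [0.7 0.7 0.6] open 0.0527
dark along track b [11 33 39 36 37 19 38 38 39 38 35 40 35  1  0  0  0]
bin ((0.42963123321533203, -0.25297319889068604), (0.1301247626543045, 0.16220392286777496), 15.124717712402344)
```

View pics/c4.png

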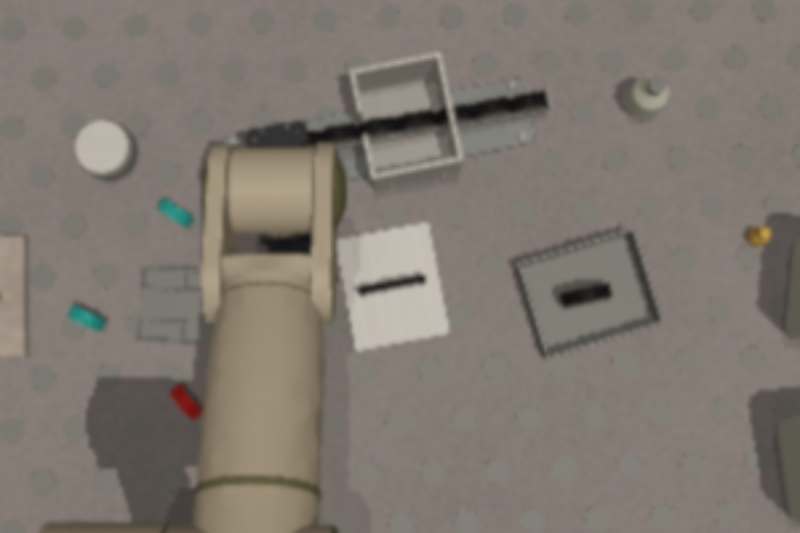

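The top view shows caps filling the track from (545,100) back to (305,133), the rack empty at (170,305), the oversize cap in the bin at (585,293), and the cover at (393,287). The bystanders haven't moved. Next I measure the cover.

```bash
cat > cov.py <<'E'
from h import *
st()
for n in('top','wrist'):
    im,d,i=grab(n,'cv_%s.png'%n); P=cloud(i,d); z=P[:,:,2]; near=np.hypot(P[:,:,0]-.45,P[:,:,1])<.15
    for nm,m,zz in(('plate',near&(im.min(2)>150)&(z<.03),.011),('handle',near&(z>.035)&(z<.06)&(im.max(2)<90)&(np.hypot(P[:,:,0]-.45,P[:,:,1])<.08),.049)):
        cs=cv2.findContours(cv2.morphologyEx(m.astype(np.uint8),cv2.MORPH_CLOSE,np.ones((9,9))),0,2)[0]
        if not cs: continue
        c=max(cs,key=cv2.contourArea); r=cv2.minAreaRect(plane(i,c[:,0],zz)[:,:2].astype(np.float32)); print(n,nm,np.round(r[0],4),np.round(r[1],4),round(r[2],2))
go(.4504,0,.2)
E
python3 cov.py
```

```text
t 40.03 tcp [0.5237 0.1068 0.2138] R [[0.985, 0.174, 0.001], [0.174, -0.985, 0.0], [0.001, -0.0, -1.0]] F [ 0.  -0.3  0.2] open 0.053
top plate [0.4493 0.0033] [0.1514 0.1246] 9.28
top handle [0.4497 0.0032] [0.0081 0.081 ] 9.73
wrist plate [0.4508 0.0466] [0.1999 0.2822] 84.53
wrist handle [0.4452 0.0361] [0.0114 0.0316] 1.04
go: lin(mm) [-90.8  92.7  13.5] turn 0.15 tilt [0.0001 0.0002]
```

>>> step_arm([
  {"linear":[-22.7,23.2,0],"turn":0,"grip":0.4},
  {"linear":[-22.7,23.2,0],"turn":0,"grip":0.4},
  {"linear":[-22.7,23.2,0],"turn":0,"grip":0.4},
  {"linear":[-22.7,23.2,0],"turn":0,"grip":0.4},
  {"linear":[0,0,25],"turn":0,"grip":0.4},
  {"linear":[0,0,0],"turn":0,"grip":0.4},
  {"linear":[0,0,0],"turn":0,"grip":0.4},
  {"linear":[0,0,0],"turn":0,"grip":0.4},
])

```text
time: 40.8
tcp_pos: [0.4507, -0.0001, 0.1893]
eef_rot: [3.129, 0.277, 0.001]
contact_force: [0.1, 0.2, 0.6]
opening: 0.0531
```

```bash
python3 cov.py; python3 -c "
from h import *
go(.4504,0,.049)"
```

```text
t 40.8 tcp [ 4.507e-01 -1.000e-04  1.893e-01] R [[0.984, 0.176, 0.0], [0.176, -0.984, 0.0], [0.0, 0.0, -1.0]] F [0.1 0.2 0.6] open 0.0531
top plate [ 0.4013 -0.0582] [0.0176 0.0351] 88.3
wrist plate [ 0.4372 -0.039 ] [0.2037 0.2903] 73.4
wrist handle [0.45   0.0023] [0.0107 0.0902] 9.8
go: lin(mm) [ -0.3  -0.2 -10.7] turn 0.19 tilt [ 0.001  -0.0002]
go: lin(mm) [ -0.4  -0.2 140.3] turn 0.19 tilt [ 0.001  -0.0002]
```

>>> step_arm([
  {"linear":[0,0,25],"turn":0,"grip":0.4},
  {"linear":[0,0,35],"turn":0,"grip":0.4},
  {"linear":[0,0,35],"turn":0,"grip":0.4},
  {"linear":[0,0,25],"turn":0,"grip":0.4},
  {"linear":[0,0,14],"turn":0,"grip":0.4},
  {"linear":[0,0,6],"turn":0,"grip":0.4},
  {"linear":[0,0,0],"turn":0,"grip":0.4},
  {"linear":[0,0,0],"turn":0,"grip":0.4},
])

```text
time: 41.57
tcp_pos: [0.4507, -0.0006, 0.0494]
eef_rot: [3.129, 0.276, 0.002]
contact_force: [-0.1, 0.6, 0.8]
opening: 0.0528
```

>>> step_arm([
  {"linear":[0,0,0],"turn":0,"grip":1},
  {"linear":[0,0,0],"turn":0,"grip":1},
  {"linear":[0,0,0],"turn":0,"grip":1},
  {"linear":[0,0,0],"turn":0,"grip":1},
  {"linear":[0,0,0],"turn":0,"grip":1},
  {"linear":[0,0,0],"turn":0,"grip":1},
  {"linear":[0,0,0],"turn":0,"grip":1},
  {"linear":[0,0,0],"turn":0,"grip":1},
], force=30)

```text
time: 42.23
tcp_pos: [0.4501, -0.0007, 0.0487]
eef_rot: [3.13, 0.275, 0.0]
contact_force: [-0.7, -0.0, 0.5]
opening: 0.0106
```

>>> step_arm([
  {"linear":[0,0,-5],"turn":0,"grip":1},
  {"linear":[0,0,-20],"turn":0,"grip":1},
  {"linear":[0,0,-38],"turn":0,"grip":1},
  {"linear":[0,0,-38],"turn":0,"grip":1},
  {"linear":[0,0,-38],"turn":0,"grip":1},
  {"linear":[0,0,-38],"turn":0,"grip":1},
  {"linear":[0,0,-20],"turn":0,"grip":1},
  {"linear":[0,0,0],"turn":0,"grip":1},
])

```text
time: 42.9
tcp_pos: [0.4512, -0.001, 0.2499]
eef_rot: [3.127, 0.275, 0.012]
contact_force: [1.2, -0.1, -0.8]
opening: 0.0108
```

```bash
python3 -c "
from h import *
st();go(.6525,-.0256,.23)"
```

```text
t 42.9 tcp [ 0.4512 -0.001   0.2499] R [[0.985, 0.175, 0.008], [0.175, -0.985, -0.002], [0.007, 0.003, -1.0]] F [ 1.2 -0.1 -0.8] open 0.0108
go: lin(mm) [193.8  59.3  21.5] turn 0.12 tilt [ 0.0076 -0.002 ]
```

>>> step_arm([
  {"linear":[24.2,7.4,0],"turn":0,"grip":1},
  {"linear":[24.2,7.4,0],"turn":0,"grip":1},
  {"linear":[24.2,7.4,0],"turn":0,"grip":1},
  {"linear":[24.2,7.4,0],"turn":0,"grip":1},
  {"linear":[24.2,7.4,0],"turn":0,"grip":1},
  {"linear":[24.2,7.4,0],"turn":0,"grip":1},
  {"linear":[24.2,7.4,0],"turn":0,"grip":1},
  {"linear":[24.2,7.4,0],"turn":0,"grip":1},
])

```text
time: 43.57
tcp_pos: [0.6516, -0.0253, 0.2434]
eef_rot: [-3.129, -0.275, 0.005]
contact_force: [0.8, -0.9, -1.6]
opening: 0.0109
```

>>> step_arm([
  {"linear":[0,0,25],"turn":0,"grip":1},
  {"linear":[0,0,10],"turn":0,"grip":1},
  {"linear":[0,0,0],"turn":0,"grip":1},
  {"linear":[0,0,0],"turn":0,"grip":1},
  {"linear":[0,0,0],"turn":0,"grip":1},
  {"linear":[0,0,0],"turn":0,"grip":1},
])

```text
time: 44.07
tcp_pos: [0.6509, -0.0252, 0.2119]
eef_rot: [3.129, 0.275, 0.002]
contact_force: [0.3, 1.2, -1.6]
opening: 0.0105
```

Run:
```python
from h import *
st();go(.6525,-.0257,.178,9.9)
im,d,i=grab('wrist','w8.png'); P=cloud(i,d); z=P[:,:,2]
m=((z>.16)&(z<.2)&(im.min(2)>100)).astype(np.uint8); c=max(cv2.findContours(m,0,2)[0],key=cv2.contourArea)
r=cv2.minAreaRect(plane(i,c[:,0],np.nanmedian(z[m>0]))[:,:2].astype(np.float32)); print(r,np.nanmedian(z[m>0]))
g=P[m>0]; A=np.c_[g[:,:2]-g[:,:2].mean(0),np.ones(len(g))]; print('plate slope',np.linalg.lstsq(A,g[:,2],rcond=None)[0].round(4))
```

```text
t 44.07 tcp [ 0.6509 -0.0252  0.2119] R [[0.985, 0.174, 0.002], [0.174, -0.985, -0.0], [0.002, 0.001, -1.0]] F [ 0.3  1.2 -1.6] open 0.0105
go: lin(mm) [ 1.4  0.7 33.9] turn 0.15 tilt [ 0.0016 -0.0004]
((0.6460076570510864, 0.0007685758173465729), (0.1493469476699829, 0.07571644335985184), 9.95989990234375) 0.1750936806984843
plate slope [ 0.0042 -0.0012  0.1751]
```

View pics/w8.png

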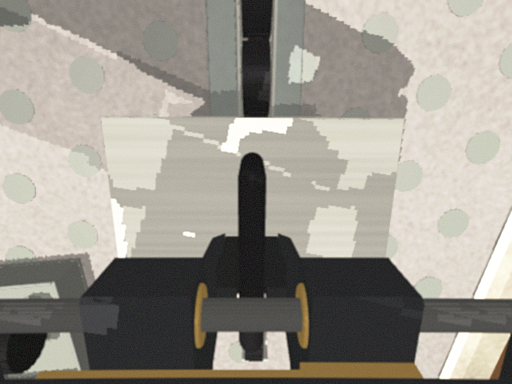

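The wrist view shows the cover held level over the housing (plate at (105–405,118–258), handle at (252,200)). I'll lower it with small corrections.

>>> step_arm([
  {"linear":[1.2,0.6,8],"turn":0,"grip":1},
  {"linear":[0,0,8],"turn":0,"grip":1},
  {"linear":[0,0,4],"turn":0,"grip":1},
  {"linear":[0,0,0],"turn":0,"grip":1},
  {"linear":[0,0,0],"turn":0,"grip":1},
  {"linear":[0,0,0],"turn":0,"grip":1},
])

```text
time: 44.62
tcp_pos: [0.6523, -0.0256, 0.1908]
eef_rot: [3.129, 0.275, 0.0]
contact_force: [0.9, 0.7, -1.5]
opening: 0.0111
```

>>> step_arm([
  {"linear":[0,0,3],"turn":0,"grip":1},
  {"linear":[0,0,3],"turn":0,"grip":1},
  {"linear":[0,0,0],"turn":0,"grip":1},
  {"linear":[0,0,0],"turn":0,"grip":1},
])

```text
time: 44.95
tcp_pos: [0.6522, -0.0256, 0.1844]
eef_rot: [-3.129, -0.275, 0.001]
contact_force: [-0.5, 0.9, -1.5]
opening: 0.0108
```

>>> step_arm([
  {"linear":[0,0,2],"turn":0,"grip":1},
  {"linear":[0,0,1],"turn":0,"grip":1},
  {"linear":[0,0,0],"turn":0,"grip":1},
  {"linear":[0,0,0],"turn":0,"grip":1},
])

```text
time: 45.28
tcp_pos: [0.6522, -0.0256, 0.1816]
eef_rot: [-3.129, -0.275, 0.0]
contact_force: [-0.2, 0.4, -2.2]
opening: 0.011
```

>>> step_arm([
  {"linear":[0,0,1.5],"turn":0,"grip":1},
  {"linear":[0,0,0.7],"turn":0,"grip":1},
  {"linear":[0,0,0],"turn":0,"grip":1},
  {"linear":[0,0,0],"turn":0,"grip":1},
])

```text
time: 45.62
tcp_pos: [0.6522, -0.0256, 0.1794]
eef_rot: [-3.129, -0.275, 0.0]
contact_force: [-0.2, 1.0, -2.4]
opening: 0.0105
```

>>> step_arm([
  {"linear":[0,0,1],"turn":0,"grip":1},
  {"linear":[0,0,0],"turn":0,"grip":1},
  {"linear":[0,0,0],"turn":0,"grip":1},
])

```text
time: 45.87
tcp_pos: [0.6524, -0.0256, 0.179]
eef_rot: [3.129, 0.275, 0.001]
contact_force: [-1.1, 0.5, 3.3]
opening: 0.0108
```

Contact at the seated height. Release and rise clear.

>>> step_arm([
  {"linear":[0,0,0],"turn":0,"grip":0.7},
  {"linear":[0,0,0],"turn":0,"grip":0.5},
  {"linear":[0,0,0],"turn":0,"grip":0.4},
  {"linear":[0,0,0],"turn":0,"grip":0.4},
  {"linear":[0,0,-15],"turn":0,"grip":0.4},
  {"linear":[0,0,-30],"turn":0,"grip":0.4},
  {"linear":[0,0,-35],"turn":0,"grip":0.4},
  {"linear":[0,0,-30],"turn":0,"grip":0.4},
])

```text
time: 46.53
tcp_pos: [0.6522, -0.0256, 0.2903]
eef_rot: [3.129, 0.275, 0.001]
contact_force: [0.6, -0.3, 1.0]
opening: 0.053
```

>>> step_arm([
  {"linear":[-40,0,0],"turn":0,"grip":0.4},
  {"linear":[-40,0,0],"turn":0,"grip":0.4},
  {"linear":[-40,0,0],"turn":0,"grip":0.4},
  {"linear":[-40,0,0],"turn":0,"grip":0.4},
  {"linear":[-40,0,0],"turn":0,"grip":0.4},
  {"linear":[0,0,0],"turn":0,"grip":0.4},
  {"linear":[0,0,0],"turn":0,"grip":0.4},
  {"linear":[0,0,0],"turn":0,"grip":0.4},
])

```text
time: 47.2
tcp_pos: [0.456, -0.0607, 0.2889]
eef_rot: [3.129, 0.274, 0.002]
contact_force: [0.2, -0.1, -0.1]
opening: 0.0526
```

Run:
```python
from h import *
st(); im,d,i=grab('top','t3.png'); P=cloud(i,d); z=P[:,:,2]; q=P.reshape(-1,3)
near=np.hypot(P[:,:,0]-.652,P[:,:,1]+.02)<.11
m=(near&(z>.125)&(z<.16)).astype(np.uint8); c=max(cv2.findContours(m,0,2)[0],key=cv2.contourArea)
print('cover',cv2.minAreaRect(plane(i,c[:,0],.141)[:,:2].astype(np.float32)))
e=cv2.erode(m,np.ones((3,3)))>0; g=P[e]; A=np.c_[(g[:,:2]-C0)@X,(g[:,:2]-C0)@Y,np.ones(len(g))]; print('slope x,y, z',np.linalg.lstsq(A,g[:,2],rcond=None)[0].round(4), '(start z median',end=' ')
f=np.load('top0.npz'); P0=cloud(dict(K=f['K'],k1=float(f['k1']),camera_from_world=f['T']),f['d']); g=P0[e]; A=np.c_[(g[:,:2]-C0)@X,(g[:,:2]-C0)@Y,np.ones(len(g))]; print(np.linalg.lstsq(A,g[:,2],rcond=None)[0].round(4),')')
track()
m=((z>.03)&(z<.06)&(np.hypot(P[:,:,0]-.43,P[:,:,1]+.253)<.14)).astype(np.uint8)
c=max(cv2.findContours(m,0,2)[0],key=cv2.contourArea); print('bin',cv2.minAreaRect(plane(i,c[:,0],.05)[:,:2].astype(np.float32)))
m=(im.max(2)<60)&(np.hypot(P[:,:,0]-.43,P[:,:,1]+.253)<.06); print('oversize',np.nanmedian(P[m],0).round(3),m.sum())
for nm,cx,cy,r in(('oiler',.68,-.333,.045),('coup',.499,-.482,.03),('tin',.637,.373,.055)):
    for PP in(P0,P):
        k=(np.hypot(PP[:,:,0]-cx,PP[:,:,1]-cy)<r)&(PP[:,:,2]>.035); print(nm,np.nanmedian(PP[k],0).round(3),k.sum())
cv2.imwrite('pics/c5.png',cv2.resize(cv2.imread('pics/t3.png')[100:300,100:400],(800,533)))
```

```text
t 47.2 tcp [ 0.456  -0.0607  0.2889] R [[0.985, 0.174, 0.001], [0.174, -0.985, -0.0], [0.001, 0.001, -1.0]] F [ 0.2 -0.1 -0.1] open 0.0526
cover ((0.6502702832221985, -0.025057047605514526), (0.1499195098876953, 0.12599650025367737), 10.003372192382812)
slope x,y, z [0.0007 0.0005 0.1408] (start z median  ** On entry to DLASCL parameter number  4 had an illegal value
 ** On entry to DLASCL parameter number  4 had an illegal valueTraceback (most recent call last):
  File "<stdin>", line 7, in <module>
    x, resids, rank, s = _umath_linalg.lstsq(a, b, rcond,
                         ~~~~~~~~~~~~~~~~~~~^^^^^^^^^^^^^
                                             signature=signature)
                                             ^^^^^^^^^^^^^^^^^^^^
    raise LinAlgError("SVD did not converge in Linear Least Squares")
numpy.linalg.LinAlgError: SVD did not converge in Linear Least Squares
```

Run:
```python
from h import *
im,d,i=grab('top','t3.png'); P=cloud(i,d); z=P[:,:,2]
f=np.load('top0.npz'); P0=cloud(dict(K=f['K'],k1=float(f['k1']),camera_from_world=f['T']),f['d'])
track()
m=((z>.03)&(z<.06)&(np.hypot(P[:,:,0]-.43,P[:,:,1]+.253)<.14)).astype(np.uint8)
c=max(cv2.findContours(m,0,2)[0],key=cv2.contourArea); print('bin',cv2.minAreaRect(plane(i,c[:,0],.05)[:,:2].astype(np.float32)))
for nm,cx,cy,r in(('oiler',.68,-.333,.045),('coup',.499,-.482,.03),('tin',.637,.373,.055)):
    for PP in(P0,P):
        k=(np.hypot(PP[:,:,0]-cx,PP[:,:,1]-cy)<r)&(PP[:,:,2]>.035); print(nm,np.nanmedian(PP[k],0).round(3),k.sum())
a=cv2.resize(cv2.imread('pics/t3.png')[100:300,100:400],(800,533)); cv2.imwrite('pics/c5.png',a)
```

```text
dark along track b [10 36 37 38 35  2  0  0  0  0 21 41 40 41 11  0  0]
bin ((0.4296322464942932, -0.2529769539833069), (0.1301247626543045, 0.1621961146593094), 15.124717712402344)
oiler [ 0.68  -0.333  0.083] 184
oiler [ 0.68  -0.333  0.082] 184
coup [ 0.499 -0.482  0.045] 19
coup [ 0.5   -0.484  0.048] 17
tin [0.637 0.373 0.054] 368
tin [0.637 0.373 0.054] 370
```

View pics/c5.png

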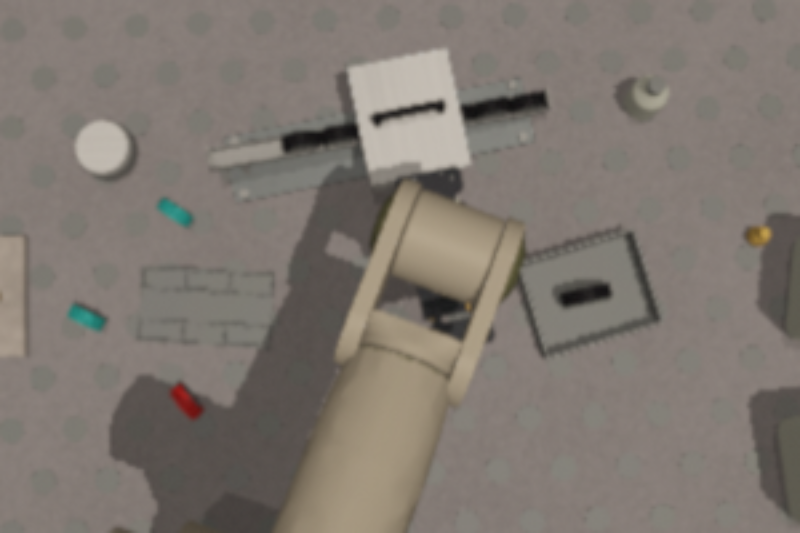

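The final view shows the cover seated at (410,112), caps in the track on both sides of it from (545,100) to (285,142), an empty rack, and the oversize cap in the bin at (585,293). Handing in.

```bash
python3 -c "
from station import manip
print(manip.finish_job())"
```

```text
the job is handed in; nothing more can be done
None
```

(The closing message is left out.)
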